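# Wind back the feeder and restock it

### The job

The spring feeder on the bench has run down: wind its key clockwise, a part-turn at a time, until it stops and the pusher is fully back, and pull the old nail box that stands in the channel forward against the front lip. Then set the new nail box from the bench into the channel behind it, lengthwise and flat on the channel floor, without dropping it. Leave the jar, the tape measure and the wooden block where they are.

Things in the scene. Friction and masses are not known exactly. Their poses are not given: they have to be found in the camera images.
- feed_rack: spring feeder fixed to the bench: a straight open channel with a grey wedge-shaped drive case on its left. Origin at bench height on the channel's centre line; x along the channel to its rear (away from the robot), y towards the case, z up. Channel floor at z = 8 mm, 56 mm wide between side rails 4 mm thick (tops at z = 18 mm). Case: x = -50 to 70, y = 85 to 185 mm, 16 mm high in front, about 95 at the rear
- lip (a point): foot of the front lip's inner face, at the channel floor, in the middle; x = -95 mm in the feeder's frame; lip top at z = 26 mm; same axes as the feeder
- key_grip (a point): centre of the steel key's wing, a plate 10 mm thick (this frame's x), 42 long (y), 20 high (z) on an 8 mm shaft that leaves the case's sloping top. z points out along the shaft, 35 degrees from vertical, leaning to the feeder's front (its -x). The point is 36 mm out from the case's face. The frame turns with the key
- key (a joint): key angle, rad; grows clockwise, seen looking at the key from outside (about -z of key_grip); 0 run down, starts at 0 to 0.7, end stop (fully wound) at 4.2. The spring and ratchet resist with 0.12 N m at first, 0.16 N m near the end; let go, the key stays where it is. Each rad draws the pusher back 10.7 mm
- pusher_face (a point): middle of the front face of the pusher, a dark steel plate 46 mm wide across the channel, top at z = 54 mm. In the feeder's frame its face is at x = 15 mm run down, 60 mm fully wound. A flat arm (its front flush with the face, z = 26 to 34 mm) joins it to the drive case over the left rail
- old_box_mid (a point): the old box: a small closed cardboard nail box, 50 x 70 mm in plan and 60 mm high; point at its centre, half-way up (30 mm above its underside); its own y axis runs along the 70 mm length, z up. It stands lengthwise in the channel before the pusher, 20 to 40 mm short of the lip; at the lip its centre is at x = -60 mm of the feeder. About 0.25 kg
- new_box_mid (a point): the new box: a small closed cardboard nail box, 50 x 70 mm in plan and 60 mm high; point at its centre, half-way up (30 mm above its underside); its own y axis runs along the 70 mm length, z up. Stands on the bench left of the feeder. Its final gap, pusher back and old box home, is x = -25 to 60 mm of the feeder. About 0.25 kg
- old_box: the old box; origin at the centre of its underside
- new_box: the new box; origin at the centre of its underside
- jar: bystander: jar of brass screws with a white lid, about 69 mm across and 81 mm high, origin under its middle
- tape_measure_1: bystander: yellow tape measure, 65 x 81 x 33 mm, origin under its middle
- sander: bystander: plain wooden sanding block, 45 x 110 x 35 mm, origin under its middle
Mind the look-alikes: they are no part of the job. What is shaped like the old_box but orange or pink is not meant.

How it is judged:
On the way, in this order (a step that is already met when the one before it is completed fails the run):
1. the key is wound to its stop (within 0.25 rad) and the old box stands upright in the channel against the front lip (within 7 mm); either may come first (value of joint key above 3.95 rad and x of old_box_mid in the frame of feed_rack between -0.065 and -0.053 m and y of old_box_mid in the frame of feed_rack between -0.008 and 0.008 m and z of old_box_mid in the frame of feed_rack between 0.033 and 0.043 m and angle between old_box_mid's own z axis and vertical below 0.1 rad), for 0.2 s.
2. the new box stands in the channel behind the old one (x of new_box_mid in the frame of feed_rack between 0.001 and 0.034 m and y of new_box_mid in the frame of feed_rack between -0.008 and 0.008 m and z of new_box_mid in the frame of feed_rack between 0.033 and 0.043 m and angle between new_box_mid's own z axis and vertical below 0.1 rad and angle between the y axis of new_box_mid and the x axis of feed_rack, either way round below 0.17 rad), for 0.2 s.
At the end, for the whole second after the job is handed in: Key within 0.25 rad of its stop; old box upright on the channel floor, within 7 mm of the front lip; new box upright on the channel floor between old box and pusher, lengthwise within 10 degrees, centred within 8 mm across the channel; boxes and key at rest (all of step 1 and all of step 2 and linear speed of each of old_box, new_box below 0.02 m/s and velocity of joint key between -0.05 and 0.05 rad/s); the robot touches nothing.
It fails at once if a bystander (jar, tape measure, wooden block) is moved more than 30 mm (distance of any of jar, tape_measure_1, sander from where it was at the start of the episode above 0.03 m).
It fails at once if the new box is dropped (it moves faster than 0.7 m/s, a fall of more than about 25 mm, with the fingers off it) (linear speed of new_box above 0.7 m/s and contact force between the fingers and new_box below 0.2 N).
It also fails if it takes over 72 s, if anything falls off the work surface, if the arm or the gripper's body presses on something with over 40 N, if the wrist force passes 120 N, or if a joint passes its speed limit or range.

### The arm

A 6-joint arm with a two-finger parallel gripper is mounted at the origin on a cart in front of the work surface, level with it; the furniture and walls round the work are solid. World frame = base frame: x ahead of the robot, y to its left, z up, the work surface at z = 0. Lengths are in m, angles in rad, forces in N, time in s.
With the tool pointing down it reaches from about 0.375 to 0.9 m from the base axis. Payload 3.1 kg.
Tool frame: the origin (TCP) lies on the centre line of the jaws, within the pads' length; the fingertips stand 19 mm ahead of it and the grasp point (between the pads) is the TCP; z points along the fingers, y is the line along which they close (so a half turn about z gives the same grasp; the last joint's range is limited). The gripper opens to 85 mm and grips with 20 to 120 N. Pads are 22 mm wide; open, the fingers measure 114 mm over their backs; the gripper's body (76 mm by 85 mm) begins 54 mm behind the grasp point. The pads swing forward as they close: fully open they stand 13 mm farther back than shut.
Start: joints at [1.141, 0.527, 1.433, -0, 1.181, -0.178], TCP at [0.156, 0.605, 0.25] pointing down, gripper open.
Joint ranges: [-3.08, 3.08], [-0.75, 2.2], [0.22, 2.44], [-1.43, 4.57], [0, 2.65], [-2.85, 2.85]. Speed limits (rad/s): [2.79, 2.79, 3.14, 3.14, 3.14, 3.14].

### API

Orientations are given as a unit quaternion [x, y, z, w].
In Python, from station import manip gives the robot as it stands.
- The arm moves only by the tool servo_tool, never from a script. Its argument "rows" is a list that holds one entry, the list of rows, each a list of 7 numbers: the turn, a rotation vector about the tool's x, y, z in degrees, then the shift along the tool's x, y, z in m, then the gripper command: -1 is shut, 1 is fully open, values between are in proportion. In form: [[[wx, wy, wz, tx, ty, tz, jaw], ...]]. A call has 1 to 8 rows; each row shifts and turns the commanded pose from where the row before left it, along the tool's axes as they then stand; what a row does not reach is not made up. A row lasts 1/12 s, in which the tool goes at most 41.7 mm and 7.16 degrees, less where a joint would pass 70% of its speed; a pose out of reach is approached as far as the arm can. A call is refused whole if a number of a shift passes 0.0417 or a number of a turn 7.16, either way. A call with a gripper value outside its range is refused whole. The fingers move at their own pace and stop on an object; "squeeze" is the grip in N (left out, the last holds). Time passes only in rows, so rows that do not move let the fingers close. It gives the time, the measured TCP pose, the force, the opening and the grip force at its end, in the units of the state.
- manip.sense(): the state, without advancing time (a new reading comes with each control period).
- manip.snapshot(name): name is "scene" or "top" or "wrist"; returns the picture (480x640x3 uint8, blue, green, red); there is no depth.
- manip.camera_info(name): a dict with "K" (3x3 intrinsics, pixels), "camera_from_world" (4x4, takes a point from world to camera coordinates). Camera axes: x right, y down, z forward; pixel columns grow to the right and rows downward; lengths in m; the calibration is good to about 2 mm. A picture is of the moment at which its call begins: read the wrist's pose just before it. camera_info takes no time and is no camera call; for the wrist camera it gives the pose at the moment of the call.
- manip.sign_off(): hands the job in; it is judged then, once.
The state is a dict: "t": time; "q": joint angles; "qd": joint speeds; "tau": joint torques, N m; "tcp_pos": TCP position; "tool_rot": TCP orientation; "force": force on the tool from outside, world axes, zero at the start; "ft_torque": the same for the moment, N m; "finger_gap": opening from 0.0 (shut) to 1.0 (fully open); "gripper_force": force on a finger pad.
Only numpy, scipy, OpenCV 4.12 (cv2) and the standard library are available. Lean on these libraries where they do the work, as an engineer would, in place of code of your own. Each camera call takes 0.05 s, during which the arm holds its last target. There are 200 camera calls.

## Working session

There is one attempt and no reset: what is moved stays moved. The work goes in short steps, Python scripts to look and compute and a tool call to move; the robot and the scene stay as the last step left them, time stands still between calls to the robot, and variables do not carry over. Pictures are saved under pics/ and viewed, at most 10 in all, crops included, and the job is handed in when it is done.

Besides the shell and the picture viewer there is one more tool, called after "Request:" as a command line: name --argument value ..., lists and objects as JSON in quotes. servo_tool: Moves the arm, as the interface text tells. Its arguments: {"type":"object","properties":{"rows":{"type":"array","items":{"type":"array","items":{"type":"array","items":{"type":"number"}}}},"squeeze":{"type":"number"}},"required":["rows"]}

```bash
ls; mkdir -p pics; python3 - <<'E'
from station import manip
import cv2,numpy as np
for n in("scene","top"):
    cv2.imwrite(f"pics/{n}0.png",manip.snapshot(n))
    c=manip.camera_info(n);print(n,np.round(c["K"],1).tolist(),np.round(c["camera_from_world"],3).tolist())
print(manip.sense())
E
```

```text
pics
scene [[555.2, 0.0, 313.0], [0.0, 555.2, 248.0], [0.0, 0.0, 1.0]] [[0.85, -0.526, 0.018, -0.45], [-0.276, -0.475, -0.835, 0.198], [0.448, 0.705, -0.55, 0.937], [0.0, 0.0, 0.0, 1.0]]
top [[506.1, 0.0, 316.4], [0.0, 506.1, 236.4], [0.0, 0.0, 1.0]] [[-0.014, -1.0, 0.014, 0.001], [-0.996, 0.013, -0.091, 0.539], [0.091, -0.015, -0.996, 1.096], [0.0, 0.0, 0.0, 1.0]]
{'t': 0.1, 'q': array([ 1.14047547e+00,  5.28373395e-01,  1.43375936e+00, -1.68348188e-05,
        1.18140788e+00, -1.78520033e-01]), 'qd': array([ 0.00139605, -0.00098604, -0.00141013,  0.00142962, -0.00020988,
       -0.00094935]), 'tau': array([ 4.84706088e-04, -4.43304455e+01, -1.78587270e+01, -1.72391369e-04,
        3.88439919e-03, -3.65024235e-06]), 'tcp_pos': array([0.15545074, 0.60473871, 0.24943603]), 'tool_rot': array([ 1.25564833e-01,  9.92084938e-01, -9.31540707e-04, -2.84518035e-04]), 'force': array([0.36984286, 0.06355459, 0.90538862]), 'ft_torque': array([0.00171457, 0.0287748 , 0.05761748]), 'gripper_force': 0.0, 'finger_gap': 0.9984115391500525}
```

View pics/top0.png

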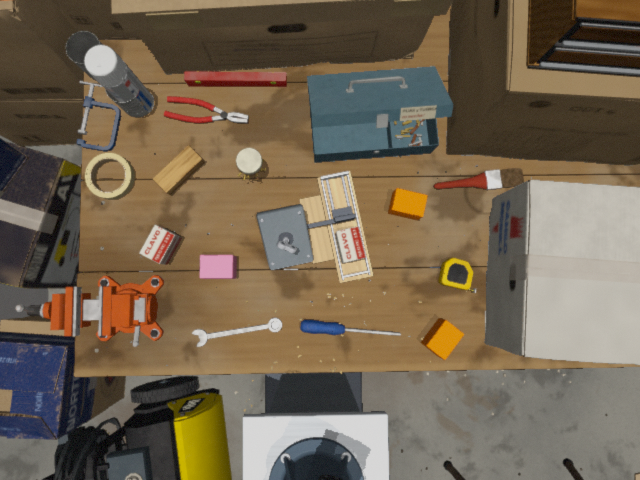

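View pics/scene0.png

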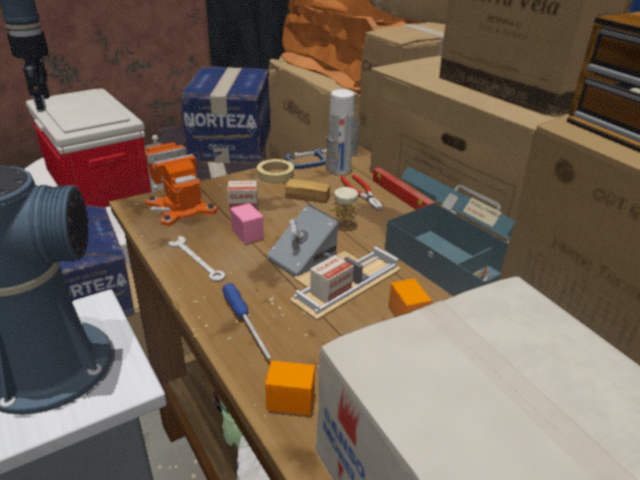

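The top view shows the old CLAVO box in the channel at about (350,245), and the feeder case at (285,237) with its key at (288,243). The new CLAVO box is at (160,245). Look-alikes are pink (218,266), orange (408,204) and orange (442,338). The bystanders are the jar (249,163), the tape measure (457,273) and the wooden block (178,170). I choose the two white/red CLAVO boxes and will check them in one close crop.

```bash
python3 - <<'E'
import cv2
i=cv2.imread("pics/top0.png")[160:300,130:390]
cv2.imwrite("pics/crop.png",cv2.resize(i,None,fx=3,fy=3,interpolation=cv2.INTER_CUBIC))
i=cv2.imread("pics/scene0.png")[170:320,220:410]
cv2.imwrite("pics/crops.png",cv2.resize(i,None,fx=4,fy=4,interpolation=cv2.INTER_CUBIC))
E
```

```text
(no output)
```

View pics/crop.png

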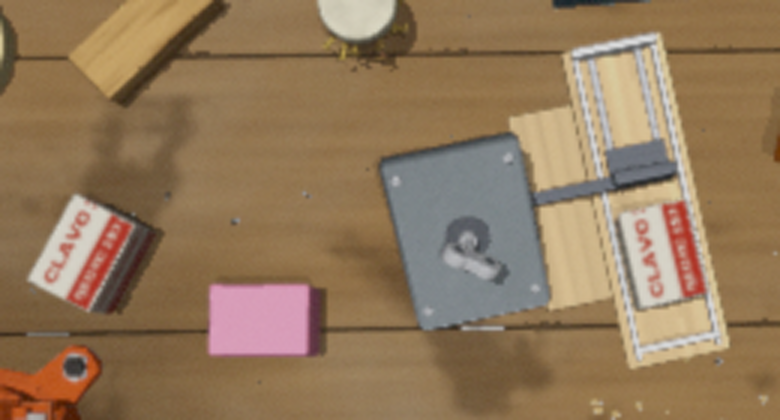

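View pics/crops.png

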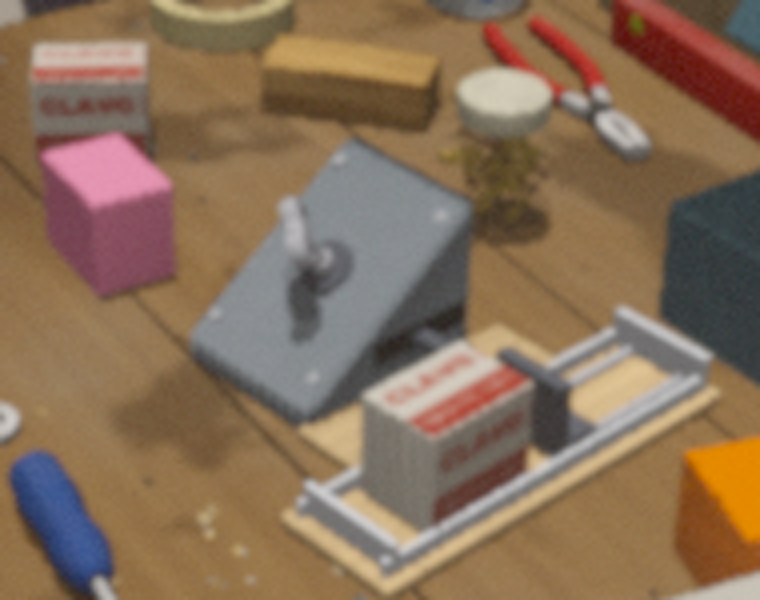

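Both boxes are confirmed as white/red CLAVO boxes: the old one in the channel and the new one at the left. The key's shaft foot is at crop (467,237), with the wing running from there to lower right. Next I fit the feeder pose to the case corners and channel ends.

```bash
cat > h.py <<'E'
from station import manip
import cv2,numpy as np
from scipy.optimize import least_squares
from scipy.spatial.transform import Rotation as R
def proj(n,P,c=None):
    c=c or manip.camera_info(n);T=np.array(c["camera_from_world"]);p=np.atleast_2d(P)@T[:3,:3].T+T[:3,3]
    q=p@np.array(c["K"]).T;return q[:,:2]/q[:,2:]
def ray(n,uv,c=None):
    c=c or manip.camera_info(n);T=np.array(c["camera_from_world"]);Rm=T[:3,:3]
    d=Rm.T@np.linalg.inv(c["K"])@np.r_[uv,1];return -Rm.T@T[:3,3],d/np.linalg.norm(d)
def onz(n,uv,z,c=None):
    o,d=ray(n,uv,c);return o+d*(z-o[2])/d[2]
def tri(a,b):
    o1,d1=a;o2,d2=b;s,t=np.linalg.lstsq(np.c_[d1,-d2],o2-o1,rcond=None)[0]
    p,q=o1+s*d1,o2+t*d2;return (p+q)/2,np.linalg.norm(p-q)
E
python3 - <<'E'
from h import *
ct=lambda u:(np.array(u)+.5)/3-.5+[130,160]
cs=lambda u:(np.array(u)+.5)/4-.5+[220,170]
F=np.array([[70,185,95],[70,85,95],[-50,85,16],[-50,185,16]])/1e3
T=np.array([ct(u) for u in [(381,158),(515,134),(550,304),(422,329)]])
S=np.array([cs(u) for u in [(352,138),(470,208),(305,420),(190,350)]])
ti,si=manip.camera_info("top"),manip.camera_info("scene")
W=lambda p,f:f@R.from_euler('z',p[2]).as_matrix().T+[p[0],p[1],0]
res=lambda p:np.r_[(proj("top",W(p,F),ti)-T).ravel(),(proj("scene",W(p,F),si)-S).ravel()]
s=least_squares(res,[.5,0,.2],loss='soft_l1');p=s.x;print(p,np.round(res(p),1))
inv=lambda w:(np.array(w)-[p[0],p[1],0])@R.from_euler('z',p[2]).as_matrix()
lip=[inv(onz("top",ct(u),.026,ti)) for u in [(637,352),(720,338)]];rear=[inv(onz("top",ct(u),.026,ti)) for u in [(572,52),(660,38)]]
print("lip",np.round(lip,3),"rear",np.round(rear,3))
# key foot on slope through the fitted case
n=np.array([-np.sin(np.radians(35)),0,np.cos(np.radians(35))]);nw=W([0,0,p[2]],n)
p0=W(p,np.array([10,135,55.5])/1e3)
for nm,uv in(("top",ct((467,237))),("scene",cs((325,265)))):
    o,d=ray(nm,uv);f=o+d*(nw@(p0-o))/(nw@d);print("foot",inv(f),"grip",f+.036*nw,proj("top",f+.036*nw)[0],proj("scene",f+.036*nw)[0])
    ga=f+.036*nw
    print("grip in crops",(proj("top",ga)[0]-[130,160])*3,(proj("scene",ga)[0]-[220,170])*4)
g=tri(ray("top",ct((472,258))),ray("scene",cs((297,232))));print("wing mid tri",g,inv(g[0]))
e=np.round(inv(onz("top",ct((655,262)),.068)),4);print("old mid",e)
for nm,(x0,x1,y0,y1) in dict(new=(135,185,220,270),old=(332,370,225,266)).items():
    im=cv2.imread("pics/top0.png")[y0:y1,x0:x1];h=cv2.cvtColor(im,cv2.COLOR_BGR2HSV)
    m=((h[...,2]>185)&(h[...,1]<60))|((h[...,1]>150)&((h[...,0]<5)|(h[...,0]>172))&(h[...,2]>120))
    m=cv2.morphologyEx(m.astype(np.uint8),cv2.MORPH_CLOSE,np.ones((5,5)));m=cv2.morphologyEx(m,cv2.MORPH_OPEN,np.ones((5,5)))
    c=max(cv2.findContours(m,0,2)[0],key=cv2.contourArea);b=cv2.boxPoints(cv2.minAreaRect(c))+[x0,y0]
    z=.06 if nm=="new" else .068;w=np.array([onz("top",u,z) for u in b])
    print(nm,"px",np.round(b).tolist(),"sides",[round(float(np.linalg.norm(w[i]-w[i-1])),3) for i in(0,1)],w.mean(0),"feeder",inv(w.mean(0)));print(np.round(w,3).tolist())
E
```

```text
[ 0.54925105 -0.07675721  0.18278504] [-0.1  0.1  2.4 -1.2  1.6  0.2  0.   0.7 -0.5 -0.7  1.7 -0.7 -0.4 -1.3
 -1.7 -4.4]
lip [[-0.096  0.033  0.026]
 [-0.098 -0.029  0.026]] rear [[ 0.132  0.036  0.026]
 [ 0.129 -0.031  0.026]]
foot [0.0083858  0.13801072 0.05436972] grip [0.51210633 0.0567254  0.0838592 ] [286.54681027 247.09838966] [292.67397592 228.74026632]
grip in crops [469.6404308  261.29516899] [290.69590368 234.9610653 ]
foot [0.01124674 0.13862265 0.05637297] grip [0.51480838 0.05784717 0.08586245] [285.95376752 245.74649689] [293.5235086  227.34297159]
grip in crops [467.86130257 257.23949068] [294.09403442 229.37188637]
wing mid tri (array([0.51471014, 0.05575367, 0.0863168 ]), np.float64(0.0004594774136242244)) [-0.00987915  0.13658188  0.0863168 ]
old mid [-0.0363  0.0105  0.068 ]
new px [[139.0, 252.0], [155.0, 224.0], [173.0, 235.0], [158.0, 263.0]] sides [0.046, 0.068] [0.52519267 0.33516191 0.06      ] feeder [0.05121649 0.40943013 0.06      ]
[[0.507, 0.371, 0.06], [0.566, 0.339, 0.06], [0.544, 0.299, 0.06], [0.484, 0.331, 0.06]]
old px [[331.0, 230.0], [366.0, 227.0], [370.0, 265.0], [334.0, 268.0]] sides [0.081, 0.076] [ 0.51071652 -0.07766549  0.068     ] feeder [-0.03805769  0.00611122  0.068     ]
[[0.548, -0.037, 0.068], [0.554, -0.113, 0.068], [0.473, -0.118, 0.068], [0.468, -0.042, 0.068]]
```

The fit is consistent: the lip comes out at x≈-0.096, and the triangulated wing centre agrees with the shaft foot plus 36 mm. Winding is +wz about the tool axis. Starting near q6 ≈ -2.4 leaves enough wrist range for the whole wind.

```bash
cat >> h.py <<'E'
YAW=.183;FO=np.array([.549,-.0755,0.]);RF=R.from_euler('z',YAW).as_matrix()
fw=lambda f:RF@np.array(f)+FO
wf=lambda w:RF.T@(np.array(w)-FO)
a=np.radians(35);N=RF@[-np.sin(a),0,np.cos(a)];UP=RF@[np.cos(a),0,np.sin(a)];LY=RF@[0,1,0]
def rot(z,y): z=z/np.linalg.norm(z);y=y-z*(y@z);y/=np.linalg.norm(y);return np.c_[np.cross(y,z),y,z]
def plan(pos,Rm=None):
    s=manip.sense();A=R.from_quat(s["tool_rot"]).as_matrix();Rm=A if Rm is None else Rm
    d=np.array(pos)-s["tcp_pos"];rv=R.from_matrix(A.T@Rm).as_rotvec(degrees=True)
    print("t",round(s["t"],2),"q",np.round(s["q"],2),"F",np.round(s["force"],1),"world d",np.round(d,4),"|",round(float(np.linalg.norm(d)),4))
    print(" shift(tool now)",np.round(A.T@d,4)," turn deg",np.round(rv,2),"|",round(float(np.linalg.norm(rv)),1)," shift(after turn)",np.round(Rm.T@d,4))
E
python3 - <<'E'
from h import *
ct=lambda u:(np.array(u)+.5)/3-.5+[130,160]
for z,u in((.054,(647,180)),(.034,(540,203)),(.034,(590,193))):print(wf(onz("top",ct(u),z)))
g=np.array([.513,.0567,.085]);G=rot(-N,.65*LY-.76*UP)
plan(g+.11*N,G)
E
```

```text
[0.02367532 0.00165592 0.054     ]
[0.02448326 0.08015016 0.034     ]
[0.02457876 0.04274457 0.034     ]
t 0.1 q [ 1.14  0.53  1.43 -0.    1.18 -0.18] F [0.4 0.1 0.9] world d [ 0.2955 -0.5595 -0.0743] | 0.6371
 shift(tool now) [-0.4256 -0.4681  0.0751]  turn deg [  7.9  -36.74 -71.87] | 81.1  shift(after turn) [ 0.3862 -0.4777  0.1692]
```

Request:
servo_tool --rows '[[[0,0,0,-0.0266,-0.0293,0.002,0.2],[0,0,0,-0.0266,-0.0293,0.002,0.2],[0,0,0,-0.0266,-0.0293,0.002,0.2],[0,0,0,-0.0266,-0.0293,0.002,0.2],[0,0,0,-0.0266,-0.0293,0.002,0.2],[0,0,0,-0.0266,-0.0293,0.002,0.2],[0,0,0,-0.0266,-0.0293,0.002,0.2],[0,0,0,-0.0266,-0.0293,0.002,0.2]]]' --squeeze 60

```text
t: 0.77
tcp_pos: [0.3036, 0.3235, 0.2341]
tool_rot: [0.125, 0.992, -0.0, -0.0]
force: [0.6, 0.4, 0.6]
finger_gap: 0.596
gripper_force: 0.0
```

Request:
servo_tool --rows '[[[0,0,0,-0.0266,-0.0293,0.002,0.2],[0,0,0,-0.0266,-0.0293,0.002,0.2],[0,0,0,-0.0266,-0.0293,0.002,0.2],[0,0,0,-0.0266,-0.0293,0.002,0.2],[0,0,0,-0.0266,-0.0293,0.002,0.2],[0,0,0,-0.0266,-0.0293,0.002,0.2],[0,0,0,-0.0266,-0.0293,0.002,0.2],[0,0,0,-0.0266,-0.0293,0.002,0.2]]]'

```text
t: 1.43
tcp_pos: [0.4514, 0.0433, 0.2181]
tool_rot: [0.126, 0.992, 0.0, -0.0]
force: [0.3, 0.9, -0.4]
finger_gap: 0.6
gripper_force: 0.0
```

Request:
servo_tool --rows '[[[0.65,-3.06,-6,0,0,0,0.2],[0.65,-3.06,-6,0,0,0,0.2],[0.65,-3.06,-6,0,0,0,0.2],[0.65,-3.06,-6,0,0,0,0.2],[0.65,-3.06,-6,0,0,0,0.2],[0.65,-3.06,-6,0,0,0,0.2],[0.65,-3.06,-6,0,0,0,0.2],[0.65,-3.06,-6,0,0,0,0.2]]]'

```text
t: 2.1
tcp_pos: [0.45, 0.046, 0.2179]
tool_rot: [-0.277, 0.939, -0.066, 0.192]
force: [-0.1, 0.8, 0.0]
finger_gap: 0.6
gripper_force: 0.0
```

Request:
servo_tool --rows '[[[0.65,-3.06,-6,0,0,0,0.2],[0.65,-3.06,-6,0,0,0,0.2],[0.65,-3.06,-6,0,0,0,0.2],[0.65,-3.06,-6,0,0,0,0.2]]]'

```text
t: 2.43
tcp_pos: [0.4615, 0.0838, 0.2402]
tool_rot: [-0.431, 0.863, -0.113, 0.238]
force: [0.2, -0.1, 0.2]
finger_gap: 0.602
gripper_force: 0.0
```

```bash
python3 - <<'E'
from h import *
g=np.array([.513,.0567,.085]);G=rot(-N,.65*LY-.76*UP)
plan(g+.11*N,G)
c=manip.camera_info("wrist");i=manip.snapshot("wrist");cv2.imwrite("pics/w1.png",i);np.save("w1.npy",c,allow_pickle=True)
print("grip px",proj("wrist",g,c),"x-feeder tip",proj("wrist",[g+.02*LY,g+.02*UP],c))
E
```

```text
t 2.43 q [-0.1   0.23  2.18  0.28  0.21 -2.85] F [ 0.2 -0.1  0.2] world d [-0.0105 -0.0386 -0.0651] | 0.0764
 shift(tool now) [0.0566 0.01   0.0503]  turn deg [ 0.21 -6.7  -5.43] | 8.6  shift(after turn) [0.0609 0.0158 0.0434]
grip px [[334.7014129  170.49786872]] x-feeder tip [[352.97641438 188.51761429]
 [316.87583724 189.17645023]]
```

View pics/w1.png

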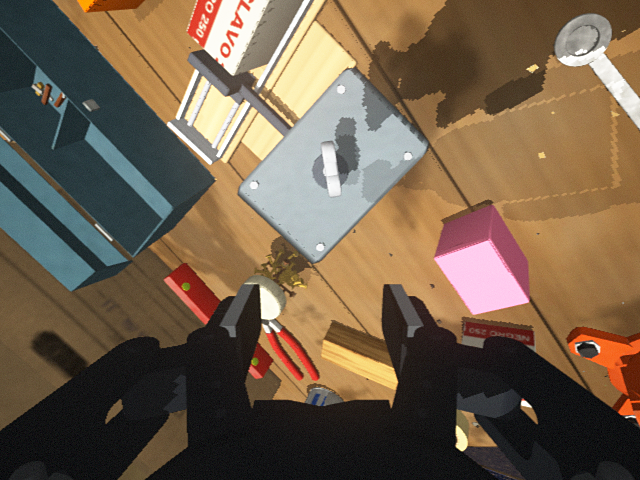

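The wrist view shows the key's wing from about (326,143) to (335,196), nearly square to the closing line. The case, old box and pusher sit as expected. Next I work out the wing angle from this view.

```bash
python3 - <<'E'
from h import *
c=np.load("w1.npy",allow_pickle=True).item();i=cv2.imread("pics/w1.png")
h=cv2.cvtColor(i[130:210,305:355],cv2.COLOR_BGR2HSV);m=((h[...,2]>190)&(h[...,1]<60)).astype(np.uint8)
k=max(cv2.findContours(m,0,2)[0],key=cv2.contourArea);b=cv2.boxPoints(cv2.minAreaRect(k))+[305,130];print(np.round(b))
g=np.array([.513,.0567,.085]);P=g+.010*N
W=[]
for u in b:
    o,d=ray("wrist",u,c);W.append(o+d*(N@(P-o))/(N@d))
W=np.array(W);L=[np.linalg.norm(W[j]-W[j-1]) for j in(0,1)];print("sides",L)
j=int(np.argmax(L));e=W[j]-W[j-1];e/=np.linalg.norm(e);print("wing (LY,UP)",e@LY,e@UP,"top mid",W.mean(0),"grip",W.mean(0)-.01*N)
y=np.cross(N,e)
if y@LY<0:y=-y
print("y in LY,UP",y@LY,y@UP); plan(W.mean(0)-.01*N+.03*N,rot(-N,y))
print(manip.sense()["q"])
E
```

```text
[[305. 130.]
 [354. 130.]
 [354. 209.]
 [305. 209.]]
sides [np.float64(0.058257686737265654), np.float64(0.03613357061931848)]
wing (LY,UP) -0.6891591547996025 -0.7246100050067604 top mid [0.51031355 0.05309995 0.09489935] grip [0.51595354 0.05414375 0.08670783]
y in LY,UP 0.7246100050067604 -0.6891591547996024
t 2.48 q [-0.09  0.23  2.18  0.28  0.21 -2.85] F [-0.4  0.1  0.9] world d [ 0.0378 -0.0348 -0.1299] | 0.1397
 shift(tool now) [0.0494 0.0053 0.1306]  turn deg [-0.16 -6.54  0.84] | 6.6  shift(after turn) [0.0641 0.0041 0.1241]
[-0.09030327  0.22758349  2.17896332  0.28193609  0.20995381 -2.85405245]
```

```bash
python3 - <<'E'
from h import *
c=np.load("w1.npy",allow_pickle=True).item();i=cv2.imread("pics/w1.png")
g=cv2.cvtColor(i[130:210,305:355],cv2.COLOR_BGR2GRAY);m=(g>215).astype(np.uint8);print(m.sum())
k=max(cv2.findContours(m,0,2)[0],key=cv2.contourArea);b=cv2.boxPoints(cv2.minAreaRect(k))+[305,130];print(np.round(b))
g=np.array([.513,.0567,.085]);P=g+.010*N
W=[]
for u in b:
    o,d=ray("wrist",u,c);W.append(o+d*(N@(P-o))/(N@d))
W=np.array(W);L=[np.linalg.norm(W[j]-W[j-1]) for j in(0,1)];print("sides",L)
j=int(np.argmax(L));e=W[j]-W[j-1];e/=np.linalg.norm(e);print("wing (LY,UP)",e@LY,e@UP,"grip",W.mean(0)-.01*N)
y=np.cross(N,e)
if y@LY<0:y=-y
print("y in LY,UP",y@LY,y@UP); plan(W.mean(0)-.01*N+.03*N,rot(-N,y))
E
```

```text
572
[[319. 147.]
 [333. 145.]
 [341. 194.]
 [327. 196.]]
sides [np.float64(0.03662784620364247), np.float64(0.010579327254809506)]
wing (LY,UP) -0.7961021582226175 -0.6051622540057253 grip [0.51596781 0.05495094 0.08682051]
y in LY,UP 0.6051622540057253 -0.7961021582226175
t 2.48 q [-0.09  0.23  2.18  0.28  0.21 -2.85] F [-0.4  0.1  0.9] world d [ 0.0378 -0.034  -0.1298] | 0.1394
 shift(tool now) [0.0487 0.0058 0.1305]  turn deg [ 0.37 -6.54 -8.34] | 10.6  shift(after turn) [0.0618 0.0146 0.1241]
```

Request:
servo_tool --rows '[[[0,-3.3,0,0.012,0.002,0,0.2],[0,-3.2,0,0.012,0.002,0,0.2],[0,0,0,0.012,0.001,0.0,0.2],[0,0,0,0.012,0,0.02,0.2],[0,0,0,0.012,0,0.02,0.2],[0,0,0,0,0,0.02,0.2]]]'

```text
t: 2.98
tcp_pos: [0.4692, 0.0959, 0.1997]
tool_rot: [-0.42, 0.865, -0.125, 0.243]
force: [-0.4, -0.7, 0.3]
finger_gap: 0.604
gripper_force: 0.0
```

```bash
python3 - <<'E'
from h import *
plan(np.array([.515,.0555,.0865])+.005*N,rot(-N,.605*LY-.796*UP))
E
```

```text
t 2.98 q [-0.04  0.35  2.22  0.34  0.02 -2.85] F [-0.4 -0.7  0.3] world d [ 0.043  -0.0409 -0.1091] | 0.1242
 shift(tool now) [ 0.044  -0.008   0.1159]  turn deg [-1.28 -7.12 -9.5 ] | 11.9  shift(after turn) [ 0.0589 -0.002   0.1094]
```

```bash
cat > log.py <<'E'
import json
from h import *
s=manip.sense();open("data.txt","a").write(json.dumps([list(map(float,s[k])) for k in("q","tcp_pos","tool_rot")])+"\n");print(np.round(s["q"],3))
E
python3 log.py
```

```text
[-0.037  0.35   2.215  0.344  0.024 -2.854]
```

Request:
servo_tool --rows '[[[0,0,7,0,0,-0.02,0.2],[0,0,7,0,0,-0.02,0.2],[0,0,7,0,0,-0.02,0.2],[0,0,7,0,0,0,0.2]]]'

```text
t: 3.32
tcp_pos: [0.4447, 0.0977, 0.2411]
tool_rot: [-0.236, 0.932, -0.071, 0.265]
force: [-0.8, -0.1, 0.3]
finger_gap: 0.597
gripper_force: 0.0
```

```bash
python3 log.py
```

```text
[-0.039  0.215  2.217  0.088  0.154 -2.188]
```

Request:
servo_tool --rows '[[[0,0,7,0.02,0.03,0,0.2],[0,0,7,0.02,0.02,0.0,0.2],[0,0,7,0.02,0.02,0,0.2]]]'

```text
t: 3.57
tcp_pos: [0.4224, 0.1035, 0.2252]
tool_rot: [-0.181, 0.945, -0.065, 0.264]
force: [0.2, -0.5, -0.3]
finger_gap: 0.602
gripper_force: 0.0
```

```bash
python3 log.py; python3 - <<'E'
from h import *
import json
D=[json.loads(l) for l in open("data.txt")]
D.append([[1.14047547,.528373395,1.43375936,-1.68e-5,1.18140788,-.178520033],[.15545074,.60473871,.24943603],[.125564833,.992084938,-9.3e-4,-2.8e-4]])
E=lambda a,t:R.from_euler(a,t)
def fk(q,p):
    a1,d1,L2,L3,a3,L6=p
    r=E('z',q[0]);P=r.apply([a1,0,d1]);r=r*E('y',q[1]);P=P+r.apply([0,0,L2])
    r=r*E('y',q[2]);P=P+r.apply([a3,0,L3]);r=r*E('z',q[3])*E('y',q[4]);r=r*E('z',q[5])
    return P+r.apply([0,0,L6]),r
f=lambda p:np.concatenate([fk(q,p)[0]-t for q,t,_ in D])
s=least_squares(f,[.0,.3,.4,.4,0,.25]);print(np.round(s.x,4),np.round(f(s.x)*1e3,1))
for q,t,o in D:
    print(np.round((fk(q,s.x)[1].inv()*R.from_quat(o)).as_rotvec(degrees=True),2))
E
```

```text
[-1.000e-03  2.380e-01  2.274e+00 -3.220e-01  8.300e-02 -1.637e+00]
[0.1186 0.1245 0.5057 0.2892 0.0676 0.1381] [  -4.  -112.1    3.    -8.4 -112.7   -3.4    3.4 -107.4   -0.5  101.
  -45.9    0.9]
[ 0. -0. 90.]
[ 0. -0. 90.]
[ 0. -0. 90.]
[ 0. -0. 90.]
```

```bash
cat > kin.py <<'E'
from h import *
import json
E=lambda a,t:R.from_euler(a,t)
def fk(q,p):
    a1,d1,L2,L3,a3,L6,b=p
    r=E('z',q[0]);P=r.apply([a1,b,d1]);r=r*E('y',q[1]);P=P+r.apply([0,0,L2])
    r=r*E('y',q[2]);P=P+r.apply([a3,0,L3]);r=r*E('z',q[3])*E('y',q[4]);r=r*E('z',q[5])
    return P+r.apply([0,0,L6]),r*E('z',np.pi/2)
D=[json.loads(l) for l in open("data.txt")]
D.append([[1.14047547,.528373395,1.43375936,-1.68e-5,1.18140788,-.178520033],[.15545074,.60473871,.24943603],[.125564833,.992084938,-9.3e-4,-2.8e-4]])
f=lambda p:np.concatenate([fk(q,p)[0]-t for q,t,_ in D])
S=least_squares(f,[.0,.3,.4,.4,0,.25,.1]);PR=S.x
lo=np.array([-3.08,-.75,.22,-1.43,0,-2.85]);hi=np.array([3.08,2.2,2.44,4.57,2.65,2.85])
def ik(pos,Rm,seeds=40,tol=.004):
    out=[];g=np.random.default_rng(0)
    for _ in range(seeds):
        x0=g.uniform(lo,hi);x0[:3]=[0,.4,1.9]
        h=lambda q:np.r_[fk(q,PR)[0]-pos,.3*(fk(q,PR)[1].inv()*R.from_matrix(Rm)).as_rotvec()]
        s=least_squares(h,x0,bounds=(lo,hi))
        if np.linalg.norm(s.fun)<tol and not any(np.abs(s.x-o).max()<.05 for o in out):out.append(s.x)
    return out
E
python3 - <<'E'
from kin import *
print(np.round(PR,4),np.round(f(PR)*1e3,1))
g=np.array([.515,.0555,.0865])
for d in(.06,.005):
  for ang in(-37,20,80,140):   # wing turned
    t=np.radians(ang);y=.605*LY-.796*UP;Rm=rot(-N,y)@R.from_euler('z',t+np.radians(37)).as_matrix()
    print(d,ang+37,[np.round(q,2).tolist() for q in ik(g+d*N,Rm,14)])
E
```

```text
[0.     0.2742 0.588  0.3917 0.1141 0.2777 0.111 ] [ 0. -0.  0. -0. -0. -0.  0. -0.  0. -0.  0.  0.]
0.06 0 [[-0.29, 0.56, 2.32, 2.4, 0.39, 0.96]]
0.06 57 [[-0.29, 0.56, 2.32, 2.4, 0.39, 1.95]]
0.06 117 []
0.06 177 [[-0.29, 0.56, 2.32, 2.4, 0.39, -2.23]]
0.005 0 [[-0.24, 0.7, 2.26, 2.56, 0.45, 0.83]]
0.005 57 [[-0.24, 0.7, 2.26, 2.56, 0.45, 1.82]]
0.005 117 [[-0.24, 0.7, 2.26, 2.58, 0.46, 2.85]]
0.005 177 [[-0.24, 0.7, 2.26, 2.56, 0.45, -2.37]]
```

The kinematics fit exactly. The key pose needs the flipped wrist (q4≈2.5), and from there q6 can run from -2.3 to 2.85. I'll steer there along a smooth joint path, away from the wrist singularity.

```bash
cat >> kin.py <<'E'
def rows(Q,jaw):
    # tool-frame deltas along a joint path, rounded, with the rounding carried so the pose stays true
    P,Rc=fk(Q[0],PR);out=[]
    for q in Q[1:]:
        p,r=fk(q,PR);rv=np.round((Rc.inv()*r).as_rotvec(degrees=True),1);sh=np.round(Rc.inv().apply(p-P),3)
        P=P+Rc.apply(sh);Rc=Rc*R.from_rotvec(rv,degrees=True);out.append(rv.tolist()+sh.tolist()+[jaw])
    return out
E
cat > p1.py <<'E'
from kin import *
from scipy.interpolate import PchipInterpolator as PC
g=np.array([.515,.0555,.0865])
q0=manip.sense()["q"];qc=np.array([-.29,.56,2.32,2.4,.39,.96-np.pi])
qa=np.array([-.03,.2,2.2,-.2,.28,-1.68]);qb=np.array([-.15,.3,2.2,1.1,.35,-1.95])
c=PC([0,4,13,24],[q0,qa,qb,qc],axis=0);Q=c(np.arange(25))
for k in(0,4,8,13,18,24):print(k,np.round(fk(Q[k],PR)[0],3),np.round(-fk(Q[k],PR)[1].as_matrix()[:,2],2))
r=rows(Q,.2);print(np.abs(np.array(r)).max(0))
for k in range(0,24,8):print(r[k:k+8])
E
python3 p1.py
```

```text
0 [0.422 0.103 0.225] [-0.52  0.03  0.85]
4 [0.425 0.083 0.237] [-0.45  0.07  0.89]
8 [0.421 0.102 0.222] [-0.4  -0.05  0.92]
13 [0.463 0.128 0.219] [-0.48 -0.24  0.85]
18 [0.496 0.108 0.202] [-0.57 -0.24  0.78]
24 [0.479 0.047 0.137] [-0.56 -0.1   0.82]
[2.8e+00 2.1e+00 8.5e+00 1.7e-02 9.0e-03 6.0e-03 2.0e-01]
[[0.7, 1.5, 0.6, -0.002, -0.009, -0.003, 0.2], [0.4, 1.6, 1.4, -0.001, -0.007, -0.003, 0.2], [-0.1, 1.3, 1.9, 0.001, -0.005, -0.001, 0.2], [-0.4, 1.1, 2.2, 0.002, -0.001, -0.001, 0.2], [-1.0, 0.8, 3.2, 0.004, 0.001, 0.001, 0.2], [-1.7, 0.8, 5.0, 0.003, 0.005, 0.003, 0.2], [-2.2, 0.6, 6.5, 0.001, 0.007, 0.003, 0.2], [-2.5, 0.5, 7.5, -0.0, 0.008, 0.004, 0.2]]
[[-2.8, 0.3, 8.1, -0.002, 0.008, 0.005, 0.2], [-2.8, -0.0, 8.5, -0.005, 0.009, 0.005, 0.2], [-2.7, -0.2, 8.4, -0.005, 0.008, 0.005, 0.2], [-2.4, -0.4, 7.9, -0.007, 0.007, 0.004, 0.2], [-2.0, -0.4, 7.1, -0.007, 0.006, 0.005, 0.2], [-1.8, -0.4, 6.5, -0.007, 0.005, 0.005, 0.2], [-1.5, -0.4, 6.5, -0.007, 0.002, 0.005, 0.2], [-1.2, -0.5, 6.5, -0.007, 0.001, 0.005, 0.2]]
[[-1.0, -0.6, 6.4, -0.007, -0.001, 0.005, 0.2], [-0.8, -0.8, 6.5, -0.008, -0.003, 0.005, 0.2], [-0.5, -0.9, 6.4, -0.009, -0.005, 0.006, 0.2], [-0.3, -1.2, 6.4, -0.011, -0.005, 0.005, 0.2], [-0.1, -1.3, 6.3, -0.012, -0.007, 0.005, 0.2], [0.1, -1.7, 6.1, -0.013, -0.008, 0.005, 0.2], [0.2, -1.8, 6.1, -0.015, -0.008, 0.005, 0.2], [0.3, -2.1, 5.9, -0.017, -0.008, 0.005, 0.2]]
```

```bash
sed -i 's/\[0,4,13,24\]/[0,5,18,32]/; s/arange(25)/arange(33)/; s/range(0,24,8)/range(0,32,8)/; s/,8,13,18,24)/,8,13,18,32)/' p1.py; python3 p1.py
```

```text
0 [0.422 0.103 0.225] [-0.52  0.03  0.85]
4 [0.426 0.084 0.237] [-0.46  0.07  0.88]
8 [0.419 0.088 0.23 ] [-0.41  0.03  0.91]
13 [0.428 0.115 0.219] [-0.4  -0.13  0.91]
18 [0.463 0.128 0.219] [-0.48 -0.24  0.85]
32 [0.479 0.047 0.137] [-0.56 -0.1   0.82]
[1.9e+00 1.7e+00 5.9e+00 1.4e-02 7.0e-03 5.0e-03 2.0e-01]
[[0.6, 1.3, 0.5, -0.001, -0.007, -0.002, 0.2], [0.4, 1.2, 1.0, -0.001, -0.007, -0.002, 0.2], [0.1, 1.2, 1.3, -0.0, -0.005, -0.002, 0.2], [-0.1, 1.0, 1.6, 0.0, -0.003, -0.002, 0.2], [-0.4, 0.8, 1.7, 0.002, -0.0, 0.0, 0.2], [-0.6, 0.6, 2.1, 0.003, 0.0, 0.001, 0.2], [-1.0, 0.5, 3.0, 0.002, 0.003, 0.001, 0.2], [-1.3, 0.6, 3.7, 0.002, 0.003, 0.002, 0.2]]
[[-1.4, 0.4, 4.3, 0.001, 0.005, 0.002, 0.2], [-1.7, 0.4, 4.9, 0.0, 0.005, 0.003, 0.2], [-1.8, 0.3, 5.2, -0.0, 0.006, 0.003, 0.2], [-1.9, 0.1, 5.6, -0.001, 0.006, 0.003, 0.2], [-1.9, 0.1, 5.7, -0.003, 0.006, 0.003, 0.2], [-1.9, -0.0, 5.9, -0.003, 0.005, 0.004, 0.2], [-1.9, -0.2, 5.7, -0.004, 0.006, 0.003, 0.2], [-1.7, -0.2, 5.7, -0.004, 0.005, 0.004, 0.2]]
[[-1.6, -0.3, 5.4, -0.005, 0.005, 0.003, 0.2], [-1.4, -0.3, 5.0, -0.005, 0.004, 0.003, 0.2], [-1.3, -0.3, 4.8, -0.005, 0.004, 0.004, 0.2], [-1.2, -0.3, 4.8, -0.005, 0.002, 0.003, 0.2], [-1.0, -0.3, 4.9, -0.005, 0.001, 0.004, 0.2], [-0.9, -0.4, 5.0, -0.005, 0.0, 0.004, 0.2], [-0.7, -0.4, 4.9, -0.005, -0.001, 0.005, 0.2], [-0.6, -0.5, 5.0, -0.006, -0.002, 0.004, 0.2]]
[[-0.5, -0.6, 5.1, -0.006, -0.003, 0.004, 0.2], [-0.3, -0.8, 5.0, -0.008, -0.004, 0.004, 0.2], [-0.2, -0.9, 5.1, -0.008, -0.005, 0.004, 0.2], [-0.1, -1.0, 5.0, -0.009, -0.005, 0.005, 0.2], [-0.0, -1.2, 5.1, -0.011, -0.005, 0.004, 0.2], [-0.0, -1.4, 5.0, -0.012, -0.006, 0.004, 0.2], [0.1, -1.6, 5.0, -0.012, -0.006, 0.004, 0.2], [0.1, -1.7, 5.0, -0.014, -0.005, 0.004, 0.2]]
```

Request:
servo_tool --rows '[[[0.6,1.3,0.5,-0.001,-0.007,-0.002,0.2],[0.4,1.2,1.0,-0.001,-0.007,-0.002,0.2],[0.1,1.2,1.3,0,-0.005,-0.002,0.2],[-0.1,1.0,1.6,0.0,-0.003,-0.002,0.2],[-0.4,0.8,1.7,0.002,0,0.0,0.2],[-0.6,0.6,2.1,0.003,0.0,0.001,0.2],[-1.0,0.5,3.0,0.002,0.003,0.001,0.2],[-1.3,0.6,3.7,0.002,0.003,0.002,0.2]]]'

```text
t: 4.23
tcp_pos: [0.4203, 0.0876, 0.2301]
tool_rot: [-0.055, 0.976, -0.024, 0.211]
force: [-0.0, 0.9, -0.8]
finger_gap: 0.602
gripper_force: 0.0
```

Request:
servo_tool --rows '[[[-1.4,0.4,4.3,0.001,0.005,0.002,0.2],[-1.7,0.4,4.9,0.0,0.005,0.003,0.2],[-1.8,0.3,5.2,0,0.006,0.003,0.2],[-1.9,0.1,5.6,-0.001,0.006,0.003,0.2],[-1.9,0.1,5.7,-0.003,0.006,0.003,0.2],[-1.9,0,5.9,-0.003,0.005,0.004,0.2],[-1.9,-0.2,5.7,-0.004,0.006,0.003,0.2],[-1.7,-0.2,5.7,-0.004,0.005,0.004,0.2]]]'

```text
t: 4.9
tcp_pos: [0.4493, 0.1261, 0.2186]
tool_rot: [0.283, 0.925, 0.169, 0.189]
force: [0.2, -0.8, -0.7]
finger_gap: 0.603
gripper_force: 0.0
```

```bash
python3 -c "
from kin import *
s=manip.sense();print(np.round(s['q'],3),s['tcp_pos'],s['t'])"
```

```text
[-0.131  0.28   2.198  0.896  0.343 -1.914] [0.4493269  0.12612039 0.21857346] 4.9
```

Tracking as planned.

Request:
servo_tool --rows '[[[-1.6,-0.3,5.4,-0.005,0.005,0.003,0.2],[-1.4,-0.3,5.0,-0.005,0.004,0.003,0.2],[-1.3,-0.3,4.8,-0.005,0.004,0.004,0.2],[-1.2,-0.3,4.8,-0.005,0.002,0.003,0.2],[-1.0,-0.3,4.9,-0.005,0.001,0.004,0.2],[-0.9,-0.4,5.0,-0.005,0.0,0.004,0.2],[-0.7,-0.4,4.9,-0.005,-0.001,0.005,0.2],[-0.6,-0.5,5.0,-0.006,-0.002,0.004,0.2]]]'

```text
t: 5.57
tcp_pos: [0.4946, 0.1112, 0.204]
tool_rot: [0.57, 0.754, 0.285, 0.159]
force: [0.5, 0.4, 0.5]
finger_gap: 0.595
gripper_force: 0.0
```

Request:
servo_tool --rows '[[[-0.5,-0.6,5.1,-0.006,-0.003,0.004,0.2],[-0.3,-0.8,5.0,-0.008,-0.004,0.004,0.2],[-0.2,-0.9,5.1,-0.008,-0.005,0.004,0.2],[-0.1,-1.0,5.0,-0.009,-0.005,0.005,0.2],[0,-1.2,5.1,-0.011,-0.005,0.004,0.2],[0,-1.4,5.0,-0.012,-0.006,0.004,0.2],[0.1,-1.6,5.0,-0.012,-0.006,0.004,0.2],[0.1,-1.7,5.0,-0.014,-0.005,0.004,0.2]]]'

```text
t: 6.23
tcp_pos: [0.4806, 0.0469, 0.1367]
tool_rot: [0.815, 0.497, 0.279, 0.109]
force: [0.3, 0.4, -0.5]
finger_gap: 0.604
gripper_force: 0.0
```

```bash
python3 - <<'E'
from h import *
plan(np.array([.515,.0555,.0865])+.03*N,rot(-N,-.605*LY+.796*UP))
c=manip.camera_info("wrist");i=manip.snapshot("wrist");cv2.imwrite("pics/w2.png",i);np.save("w2.npy",c,allow_pickle=True)
print("grip px",proj("wrist",np.array([.515,.0555,.0865])+.01*N,c))
E
```

```text
t 6.23 q [-0.29  0.56  2.32  2.4   0.39 -2.17] F [ 0.3  0.4 -0.5] world d [ 0.0175  0.0055 -0.0256] | 0.0315
 shift(tool now) [ 0.002  -0.0012  0.0314]  turn deg [ 0.05  0.3  -0.4 ] | 0.5  shift(after turn) [ 0.0019 -0.0012  0.0314]
grip px [[318.33927306 267.12443743]]
```

View pics/w2.png

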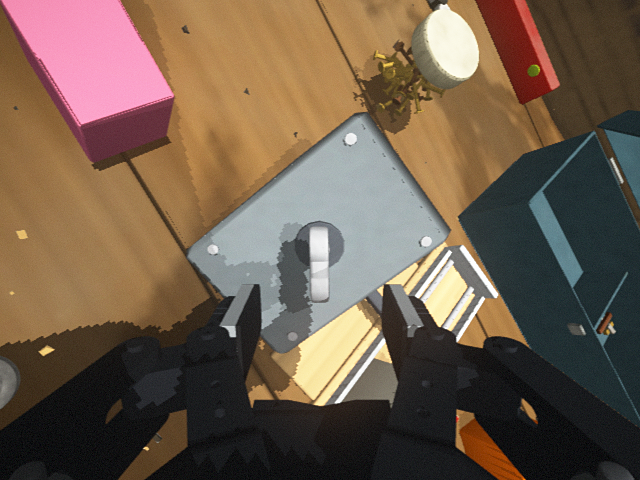

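The wing is at (318,226)–(320,300), vertical between the fingers and where I predicted it. I go in and grip.

Request:
servo_tool --rows '[[[0,0,0,0.001,-0.0006,0.02,0.2],[0,0,0,0.001,-0.0006,0.02,0.2],[0,0,0,0,0,0.015,0.0],[0,0,0,0,0,0,-0.6],[0,0,0,0,0,0,-1],[0,0,0,0,0,0,-1],[0,0,0,0,0,0,-1],[0,0,0,0,0,0,-1]]]' --squeeze 60

```text
t: 6.95
tcp_pos: [0.5115, 0.0558, 0.0928]
tool_rot: [0.813, 0.5, 0.279, 0.109]
force: [-0.3, 0.9, -2.7]
finger_gap: 0.1
gripper_force: 59.5
```

Request:
servo_tool --rows '[[[0,0,3,0,0,0,-1],[0,0,6,0,0,0,-1],[0,0,6,0,0,0,-1],[0,0,6,0,0,0,-1]]]'

```text
t: 7.28
tcp_pos: [0.5119, 0.0554, 0.093]
tool_rot: [0.891, 0.34, 0.295, 0.056]
force: [-0.3, -3.0, 0.2]
finger_gap: 0.103
gripper_force: 60.0
```

```bash
python3 - <<'E'
from h import *
s=manip.sense();print({k:np.round(s[k],3) for k in s})
plan(np.array([.515,.0555,.0865])+.005*N)
print("moment about shaft",s["ft_torque"]@N)
E
```

```text
{'t': np.float64(7.283), 'q': array([-0.24 ,  0.692,  2.256,  2.566,  0.44 , -1.94 ]), 'qd': array([-2.000e-03, -3.000e-03, -1.000e-03,  0.000e+00, -1.000e-03,
        1.243e+00]), 'tau': array([  0.85 , -33.452,   0.142,   0.133,   2.407,  -0.682]), 'tcp_pos': array([0.512, 0.055, 0.093]), 'tool_rot': array([0.891, 0.34 , 0.295, 0.056]), 'force': array([-0.309, -3.001,  0.195]), 'ft_torque': array([-0.352,  0.518, -0.041]), 'gripper_force': np.float64(60.017), 'finger_gap': np.float64(0.103)}
t 7.28 q [-0.24  0.69  2.26  2.57  0.44 -1.94] F [-0.3 -3.   0.2] world d [ 0.0003 -0.0004 -0.0024] | 0.0025
 shift(tool now) [-0.0013 -0.0002  0.0021]  turn deg [0. 0. 0.] | 0.0  shift(after turn) [-0.0013 -0.0002  0.0021]
moment about shaft 0.1105530103346056
```

Request:
servo_tool --rows '[[[0,0,7,0,0,0,-1],[0,0,7,0,0,0,-1],[0,0,7,0,0,0,-1],[0,0,7,0,0,0,-1],[0,0,7,0,0,0,-1],[0,0,7,0,0,0,-1],[0,0,7,0,0,0,-1],[0,0,7,0,0,0,-1]]]'

```text
t: 7.95
tcp_pos: [0.5123, 0.0538, 0.0931]
tool_rot: [0.946, -0.12, 0.287, -0.088]
force: [-1.5, -10.8, 1.2]
finger_gap: 0.105
gripper_force: 60.4
```

Request:
servo_tool --rows '[[[0,0,7,0,0,0,-1],[0,0,7,0,0,0,-1],[0,0,7,0,0,0,-1],[0,0,7,0,0,0,-1],[0,0,7,0,0,0,-1],[0,0,7,0,0,0,-1],[0,0,7,0,0,0,-1],[0,0,7,0,0,0,-1]]]'

```text
t: 8.62
tcp_pos: [0.5114, 0.0527, 0.0923]
tool_rot: [0.779, -0.552, 0.211, -0.211]
force: [-3.1, -14.8, -1.3]
finger_gap: 0.1
gripper_force: 60.3
```

```bash
python3 - <<'E'
from h import *
s=manip.sense();print(np.round(s["q"],3),s["finger_gap"]);plan(np.array([.515,.0555,.0865])+.005*N)
print("moment about shaft",s["ft_torque"]@N)
E
```

```text
[-0.243  0.692  2.256  2.569  0.434  0.015] 0.0998462815175215
t 8.62 q [-0.24  0.69  2.26  2.57  0.43  0.02] F [ -3.1 -14.8  -1.3] world d [ 0.0008  0.0023 -0.0017] | 0.0029
 shift(tool now) [-0.0021 -0.0003  0.002 ]  turn deg [0. 0. 0.] | 0.0  shift(after turn) [-0.0021 -0.0003  0.002 ]
moment about shaft 0.12042601339304626
```

Request:
servo_tool --rows '[[[0,0,0,0.003,0,0,-1],[0,0,0,0,0,0,-1]]]'

```text
t: 8.78
tcp_pos: [0.5114, 0.0523, 0.0923]
tool_rot: [0.782, -0.547, 0.211, -0.211]
force: [-3.6, -3.7, -3.3]
finger_gap: 0.105
gripper_force: 59.9
```

```bash
python3 - <<'E'
from h import *
s=manip.sense();print(np.round(s["q"],3),s["force"],s["tcp_pos"]);print("moment about shaft",s["ft_torque"]@N)
cv2.imwrite("pics/top1.png",manip.snapshot("top"))
E
```

```text
[-0.248  0.692  2.255  2.551  0.436  0.016] [-3.60951816 -3.67230559 -3.286553  ] [0.51143107 0.05234672 0.09229371]
moment about shaft -0.09124487764139949
```

Request:
servo_tool --rows '[[[0,0,7,0,0,0,-1],[0,0,7,0,0,0,-1],[0,0,7,0,0,0,-1],[0,0,7,0,0,0,-1],[0,0,7,0,0,0,-1],[0,0,7,0,0,0,-1]]]'

```text
t: 9.33
tcp_pos: [0.5104, 0.0525, 0.0916]
tool_rot: [-0.532, 0.793, -0.119, 0.272]
force: [-5.9, -6.5, -5.4]
finger_gap: 0.102
gripper_force: 59.8
```

```bash
cat > st.py <<'E'
from h import *
s=manip.sense();A=R.from_quat(s["tool_rot"]);print(np.round(s["q"],3),"F tool",np.round(A.inv().apply(s["force"]),1),s["tcp_pos"],"mom",s["ft_torque"]@N,"tau6",s["tau"][5])
E
python3 st.py
```

```text
[-0.247  0.693  2.256  2.553  0.434  0.754] F tool [9.2 4.5 0.5] [0.51038712 0.05253031 0.09159305] mom 0.19233368145571816 tau6 -0.7828604243695736
```

Request:
servo_tool --rows '[[[0,0,5,0.002,0.001,0,-1],[0,0,5,0,0,0,-1],[0,0,5,0,0,0,-1],[0,0,0,0,0,0,-1]]]'

```text
t: 9.67
tcp_pos: [0.51, 0.0526, 0.0913]
tool_rot: [-0.427, 0.853, -0.083, 0.287]
force: [-5.0, 2.5, -3.7]
finger_gap: 0.103
gripper_force: 59.9
```

```bash
python3 st.py
```

```text
[-0.251  0.696  2.26   2.554  0.445  1.003] F tool [1.9 6.4 0.5] [0.5099702  0.05257203 0.0913072 ] mom -0.014238152198869758 tau6 0.4352048132568598
```

Request:
servo_tool --rows '[[[0,0,5,0,0,0,-1],[0,0,5,0,0,0,-1],[0,0,0,0,0,0,-1]]]'

```text
t: 9.92
tcp_pos: [0.5098, 0.0528, 0.0912]
tool_rot: [-0.352, 0.887, -0.058, 0.293]
force: [-5.1, 2.6, -4.2]
finger_gap: 0.099
gripper_force: 59.9
```

```bash
python3 st.py
```

```text
[-0.25   0.696  2.26   2.553  0.445  1.177] F tool [3.3 6.2 0.9] [0.50976664 0.05277388 0.09119834] mom 0.013911928458286704 tau6 0.38777220994234085
```

Request:
servo_tool --rows '[[[0,0,4,0,0,0,-1],[0,0,4,0,0,0,-1],[0,0,0,0,0,0,-1]]]'

```text
t: 10.17
tcp_pos: [0.5096, 0.0529, 0.0912]
tool_rot: [-0.292, 0.909, -0.038, 0.296]
force: [-5.6, 1.8, -3.1]
finger_gap: 0.102
gripper_force: 64.7
```

```bash
python3 st.py
```

```text
[-0.25   0.696  2.26   2.551  0.445  1.313] F tool [ 4.2  5.1 -0.4] [0.50962652 0.05293945 0.09115251] mom 0.9515712635841748 tau6 1.331099420785904
```

The moment jumped to 0.95 N m after about 3.6 rad of winding, so the key is at its stop. I release it, back out and check the pusher.

Request:
servo_tool --rows '[[[0,0,-2,0,0,0,-1],[0,0,0,0,0,0,0.0],[0,0,0,0,0,0,0.2],[0,0,0,0,0,0,0.2],[0,0,0,0,0,-0.02,0.2],[0,0,0,0,0,-0.04,0.2],[0,0,0,0,0,-0.04,0.2],[0,0,0,0,0,0,0.2]]]'

```text
t: 10.83
tcp_pos: [0.4586, 0.0428, 0.1711]
tool_rot: [-0.304, 0.903, -0.044, 0.3]
force: [0.1, 1.2, 0.3]
finger_gap: 0.6
gripper_force: 0.0
```

```bash
python3 - <<'E'
from h import *
i=manip.snapshot("scene");cv2.imwrite("pics/scene2.png",cv2.resize(i[170:320,220:410],None,fx=4,fy=4,interpolation=cv2.INTER_CUBIC))
i=manip.snapshot("top");cv2.imwrite("pics/top2.png",i)
s=manip.sense();print(np.round(s["q"],2),s["tcp_pos"],s["t"])
P=[fw(p) for p in [[.06,0.023,.054],[.06,-.023,.054],[-.095,0,.008],[-.095,.028,.026],[-.095,-.028,.026]]]
print((proj("scene",P)-[220,170])*4)
E
```

```text
[-0.33  0.45  2.34  2.19  0.35  1.6 ] [0.4616796  0.04196623 0.16915881] 10.9333
[[540.05194068 324.11449759]
 [605.56460892 362.47454733]
 [344.49531857 539.69024931]
 [306.6017587  483.14419686]
 [384.48427223 538.45440548]]
```

View pics/scene2.png

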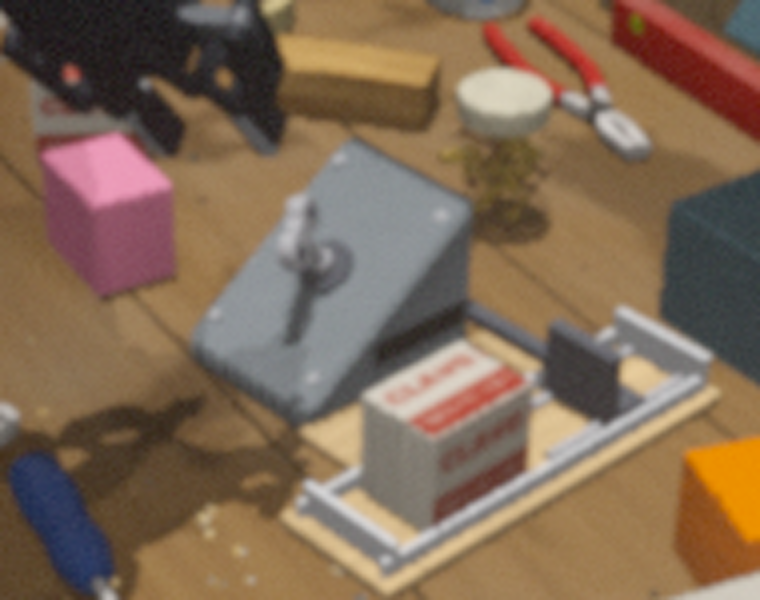

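The pusher plate is now fully back, with its top edge at (550,320)–(615,362), and the old box is untouched. Next I unflip the wrist and go tool-down above the old box.

```bash
cat > p2.py <<'E'
from kin import *
from scipy.interpolate import PchipInterpolator as PC
Z=np.array([0,0,-1.])
q0=manip.sense()["q"]
G=ik(fw([-.038,0,.15]),rot(Z,-LY),30);print([np.round(x,2).tolist() for x in G]);qc=G[0]
H=ik(fw([-.045,0.02,.25]),rot(Z,-LY),30);qh=H[0]
qb=np.array([-.3,.25,2.25,1.2,.4,1.45])
K=[0,14,26,32];c=PC(K,[q0,qb,qh,qc],axis=0);Q=c(np.arange(33))
for k in(0,4,9,14,18,22,26,32):print(k,np.round(fk(Q[k],PR)[0],3),np.round(-fk(Q[k],PR)[1].as_matrix()[:,2],2))
r=rows(Q,1);a=np.array(r);print(np.linalg.norm(a[:,:3],axis=1).max(),np.abs(a).max(0),np.abs(np.diff(Q,axis=0)).max(0))
for k in range(0,32,8):print(r[k:k+8])
E
python3 p2.py
```

```text
[[-0.38, 0.54, 1.79, 0.0, 0.81, 1.01]]
0 [0.462 0.042 0.169] [-0.57 -0.1   0.82]
4 [0.46  0.062 0.204] [-0.6  -0.15  0.79]
9 [0.458 0.079 0.23 ] [-0.59 -0.2   0.78]
14 [0.454 0.081 0.233] [-0.53 -0.22  0.82]
18 [0.478 0.072 0.239] [-0.4  -0.26  0.88]
22 [0.497 0.001 0.249] [-0.16 -0.14  0.98]
26 [ 0.501 -0.064  0.25 ] [-0.  0.  1.]
32 [ 0.512 -0.082  0.15 ] [-0.  0.  1.]
10.302426898551621 [3.4   3.3   9.7   0.013 0.022 0.023 1.   ] [0.00539343 0.03402035 0.0621786  0.13393289 0.07855861 0.0454595 ]
[[-0.1, -1.0, -3.8, -0.008, 0.002, -0.008, 1], [-0.0, -0.9, -4.0, -0.008, 0.002, -0.007, 1], [-0.1, -0.8, -4.2, -0.007, 0.001, -0.006, 1], [-0.1, -0.8, -4.4, -0.007, 0.0, -0.006, 1], [-0.2, -0.6, -4.6, -0.007, 0.0, -0.005, 1], [-0.2, -0.6, -4.8, -0.005, 0.0, -0.004, 1], [-0.3, -0.5, -4.9, -0.005, -0.0, -0.004, 1], [-0.4, -0.5, -5.1, -0.004, -0.001, -0.003, 1]]
[[-0.5, -0.3, -5.2, -0.004, -0.001, -0.002, 1], [-0.6, -0.4, -5.4, -0.002, -0.0, -0.002, 1], [-0.7, -0.2, -5.4, -0.001, -0.0, -0.002, 1], [-0.9, -0.3, -5.4, -0.001, -0.0, -0.001, 1], [-1.0, -0.2, -5.6, 0.0, 0.001, 0.0, 1], [-1.2, -0.3, -5.5, 0.001, 0.001, 0.0, 1], [-1.1, -0.7, -6.5, 0.001, -0.001, 0.001, 1], [-1.0, -1.5, -8.1, 0.004, -0.005, 0.002, 1]]
[[-1.3, -1.9, -9.1, 0.006, -0.005, 0.002, 1], [-1.8, -2.3, -9.6, 0.009, -0.003, -0.0, 1], [-2.3, -2.6, -9.7, 0.012, 0.004, -0.002, 1], [-2.9, -2.9, -9.1, 0.013, 0.01, -0.004, 1], [-3.3, -3.2, -8.2, 0.011, 0.017, -0.007, 1], [-3.4, -3.2, -7.0, 0.008, 0.022, -0.007, 1], [-3.1, -3.3, -5.5, 0.004, 0.022, -0.006, 1], [-2.4, -2.9, -4.0, 0.001, 0.02, -0.004, 1]]
[[-1.4, -2.2, -2.6, -0.002, 0.015, 0.0, 1], [-0.2, -1.3, -0.9, -0.001, 0.007, 0.005, 1], [0.3, -0.6, -0.2, 0.0, 0.002, 0.009, 1], [0.2, -0.3, -0.1, 0.003, 0.004, 0.013, 1], [-0.0, 0.0, -0.1, 0.003, 0.005, 0.016, 1], [-0.2, 0.2, 0.0, 0.002, 0.004, 0.018, 1], [-0.1, 0.3, 0.2, 0.002, 0.003, 0.021, 1], [-0.2, 0.4, 0.2, -0.002, 0.002, 0.023, 1]]
```

```bash
sed -i 's/K=\[0,14,26,32\];c=PC(K,\[q0,qb,qh,qc\]/K=[0,11,32];c=PC(K,[q0,qb,qh]/' p2.py; python3 p2.py
```

```text
[[-0.38, 0.54, 1.79, 0.0, 0.81, 1.01]]
0 [0.462 0.042 0.169] [-0.57 -0.1   0.82]
4 [0.458 0.068 0.204] [-0.58 -0.17  0.8 ]
9 [0.455 0.082 0.232] [-0.55 -0.21  0.81]
14 [0.457 0.077 0.232] [-0.48 -0.22  0.85]
18 [0.465 0.065 0.233] [-0.41 -0.21  0.89]
22 [0.474 0.044 0.236] [-0.32 -0.18  0.93]
26 [0.484 0.008 0.24 ] [-0.21 -0.12  0.97]
32 [ 0.501 -0.064  0.25 ] [-0.  0.  1.]
6.919537556802477 [1.3   2.3   6.8   0.009 0.013 0.007 1.   ] [0.0053862  0.02682265 0.03516135 0.10047758 0.04745471 0.02326275]
[[-0.8, -1.0, -6.8, -0.009, 0.005, -0.007, 1], [-0.5, -1.0, -6.8, -0.008, 0.003, -0.007, 1], [-0.5, -0.9, -6.7, -0.008, 0.001, -0.007, 1], [-0.3, -0.7, -6.7, -0.008, 0.0, -0.006, 1], [-0.3, -0.7, -6.6, -0.007, -0.0, -0.006, 1], [-0.4, -0.5, -6.4, -0.005, -0.002, -0.005, 1], [-0.3, -0.4, -6.2, -0.004, -0.001, -0.004, 1], [-0.5, -0.3, -6.0, -0.003, -0.002, -0.004, 1]]
[[-0.6, -0.2, -5.7, -0.002, -0.002, -0.003, 1], [-0.7, -0.3, -5.5, -0.0, -0.0, -0.001, 1], [-0.9, -0.2, -5.1, 0.001, -0.0, -0.0, 1], [-1.0, -0.3, -4.9, 0.001, 0.0, 0.0, 1], [-0.9, -0.4, -4.9, 0.002, 0.0, 0.001, 1], [-0.9, -0.5, -4.9, 0.002, -0.0, 0.0, 1], [-0.9, -0.6, -4.8, 0.003, -0.0, 0.001, 1], [-0.9, -0.6, -4.7, 0.003, -0.0, -0.0, 1]]
[[-0.9, -0.7, -4.7, 0.003, 0.0, -0.0, 1], [-1.0, -0.8, -4.6, 0.004, 0.001, -0.001, 1], [-1.1, -0.9, -4.5, 0.005, 0.002, -0.0, 1], [-1.1, -1.0, -4.4, 0.005, 0.003, -0.001, 1], [-1.1, -1.0, -4.3, 0.005, 0.004, -0.001, 1], [-1.2, -1.2, -4.1, 0.005, 0.004, -0.001, 1], [-1.2, -1.2, -3.9, 0.005, 0.006, -0.001, 1], [-1.3, -1.4, -3.8, 0.005, 0.007, -0.002, 1]]
[[-1.3, -1.5, -3.6, 0.005, 0.008, -0.002, 1], [-1.2, -1.7, -3.4, 0.005, 0.01, -0.002, 1], [-1.3, -1.7, -3.2, 0.004, 0.01, -0.002, 1], [-1.2, -1.9, -3.0, 0.003, 0.011, -0.002, 1], [-1.1, -2.0, -2.7, 0.003, 0.012, -0.002, 1], [-1.1, -2.1, -2.6, 0.003, 0.012, -0.002, 1], [-0.9, -2.2, -2.4, 0.001, 0.013, -0.003, 1], [-0.8, -2.3, -2.1, 0.001, 0.013, -0.001, 1]]
```

Request:
servo_tool --rows '[[[-0.8,-1.0,-6.8,-0.009,0.005,-0.007,1],[-0.5,-1.0,-6.8,-0.008,0.003,-0.007,1],[-0.5,-0.9,-6.7,-0.008,0.001,-0.007,1],[-0.3,-0.7,-6.7,-0.008,0.0,-0.006,1],[-0.3,-0.7,-6.6,-0.007,0,-0.006,1],[-0.4,-0.5,-6.4,-0.005,-0.002,-0.005,1],[-0.3,-0.4,-6.2,-0.004,-0.001,-0.004,1],[-0.5,-0.3,-6.0,-0.003,-0.002,-0.004,1]]]'

```text
t: 11.6
tcp_pos: [0.455, 0.0817, 0.2264]
tool_rot: [0.681, -0.662, 0.131, -0.284]
force: [-0.9, 0.2, 0.3]
finger_gap: 0.997
gripper_force: 0.0
```

Request:
servo_tool --rows '[[[-0.6,-0.2,-5.7,-0.002,-0.002,-0.003,1],[-0.7,-0.3,-5.5,0,0,-0.001,1],[-0.9,-0.2,-5.1,0.001,0,0,1],[-1.0,-0.3,-4.9,0.001,0.0,0.0,1],[-0.9,-0.4,-4.9,0.002,0.0,0.001,1],[-0.9,-0.5,-4.9,0.002,0,0.0,1],[-0.9,-0.6,-4.8,0.003,0,0.001,1],[-0.9,-0.6,-4.7,0.003,0,0,1]]]'

```text
t: 12.27
tcp_pos: [0.4609, 0.0726, 0.2294]
tool_rot: [0.887, -0.386, 0.163, -0.196]
force: [-0.2, 0.4, -0.6]
finger_gap: 1.001
gripper_force: 0.0
```

Request:
servo_tool --rows '[[[-0.9,-0.7,-4.7,0.003,0.0,0,1],[-1.0,-0.8,-4.6,0.004,0.001,-0.001,1],[-1.1,-0.9,-4.5,0.005,0.002,0,1],[-1.1,-1.0,-4.4,0.005,0.003,-0.001,1],[-1.1,-1.0,-4.3,0.005,0.004,-0.001,1],[-1.2,-1.2,-4.1,0.005,0.004,-0.001,1],[-1.2,-1.2,-3.9,0.005,0.006,-0.001,1],[-1.3,-1.4,-3.8,0.005,0.007,-0.002,1]]]'

```text
t: 12.93
tcp_pos: [0.4787, 0.0287, 0.2347]
tool_rot: [0.983, -0.106, 0.12, -0.094]
force: [0.6, 0.7, -0.8]
finger_gap: 0.999
gripper_force: 0.0
```

Request:
servo_tool --rows '[[[-1.3,-1.5,-3.6,0.005,0.008,-0.002,1],[-1.2,-1.7,-3.4,0.005,0.01,-0.002,1],[-1.3,-1.7,-3.2,0.004,0.01,-0.002,1],[-1.2,-1.9,-3.0,0.003,0.011,-0.002,1],[-1.1,-2.0,-2.7,0.003,0.012,-0.002,1],[-1.1,-2.1,-2.6,0.003,0.012,-0.002,1],[-0.9,-2.2,-2.4,0.001,0.013,-0.003,1],[-0.8,-2.3,-2.1,0.001,0.013,-0.001,1]]]'

```text
t: 13.6
tcp_pos: [0.5011, -0.063, 0.2464]
tool_rot: [0.996, 0.093, -0.004, -0.002]
force: [0.7, 0.0, -0.9]
finger_gap: 0.995
gripper_force: 0.0
```

```bash
python3 - <<'E'
from h import *
plan(fw([-.038,0,.15]),rot(np.array([0,0,-1.]),-LY))
c=manip.camera_info("wrist");i=manip.snapshot("wrist");cv2.imwrite("pics/w3.png",i);np.save("w3.npy",c,allow_pickle=True)
E
```

```text
t 13.6 q [-0.35  0.38  1.73 -0.    1.05  1.04] F [ 0.7  0.  -0.9] world d [ 0.0105 -0.0194 -0.0964] | 0.0989
 shift(tool now) [0.0075 0.0214 0.0963]  turn deg [-0.24  0.47  0.22] | 0.6  shift(after turn) [0.0068 0.021  0.0964]
```

View pics/w3.png

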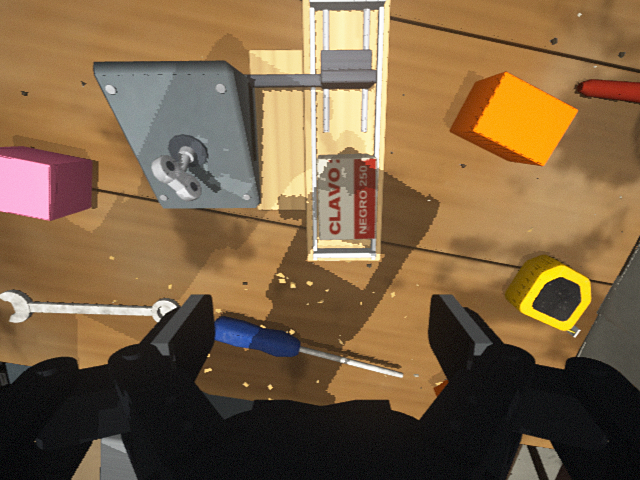

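```bash
python3 - <<'E'
from h import *
c=np.load("w3.npy",allow_pickle=True).item()
for n,u,z in [("box TL",(317,157),.068),("TR",(378,157),.068),("BR",(375,239),.068),("BL",(314,240),.068),("pusher L",(322,69),.054),("pusher R",(375,69),.054),("lip topL",(313,250),.026),("lip topR",(379,250),.026),("lip outL",(313,260),.026),("lip outR",(379,260),.026)]:
    w=onz("wrist",u,z,c);print(n,np.round(w,4),np.round(wf(w)*1e3,1))
i=cv2.imread("pics/w3.png");g=cv2.cvtColor(i,cv2.COLOR_BGR2GRAY)
for r in(20,140,255):print(r,g[r,296:396:2].tolist())
print(g[236:270,345].tolist())
E
```

```text
box TL [ 0.5493 -0.0503  0.068 ] [ 4.9 24.7 68. ]
TR [ 0.5586 -0.0994  0.068 ] [  5.1 -25.2  68. ]
BR [ 0.4899 -0.1128  0.068 ] [-64.9 -25.9  68. ]
BL [ 0.4791 -0.0607  0.068 ] [-66.   27.3  68. ]
pusher L [ 0.6172 -0.0416  0.054 ] [73.2 20.9 54. ]
pusher R [ 0.625  -0.0834  0.054 ] [ 73.3 -21.6  54. ]
lip topL [ 0.4562 -0.0628  0.026 ] [-89.   29.4  26. ]
lip topR [ 0.4685 -0.1278  0.026 ] [-88.6 -36.8  26. ]
lip outL [ 0.4457 -0.0647  0.026 ] [-99.6  29.4  26. ]
lip outR [ 0.4582 -0.1302  0.026 ] [-99.3 -37.3  26. ]
20 [142, 145, 145, 159, 222, 226, 227, 239, 254, 216, 198, 231, 229, 216, 229, 247, 199, 232, 233, 233, 236, 239, 240, 240, 239, 236, 235, 231, 233, 234, 232, 229, 228, 223, 196, 243, 230, 215, 237, 236, 238, 124, 255, 252, 222, 238, 240, 120, 117, 77]
140 [207, 209, 210, 204, 151, 213, 218, 217, 242, 248, 110, 228, 213, 201, 202, 198, 196, 203, 203, 217, 224, 213, 216, 215, 213, 205, 209, 212, 216, 219, 215, 217, 216, 221, 231, 241, 241, 240, 237, 123, 255, 253, 233, 240, 201, 139, 146, 141, 144, 141]
255 [82, 76, 76, 79, 72, 74, 204, 237, 225, 255, 255, 255, 255, 255, 255, 255, 255, 255, 255, 255, 255, 255, 255, 255, 255, 255, 254, 255, 254, 254, 254, 254, 254, 254, 254, 254, 255, 251, 206, 198, 220, 246, 153, 139, 123, 80, 79, 79, 76, 72]
[169, 166, 167, 149, 135, 164, 240, 238, 235, 214, 212, 219, 105, 93, 97, 96, 109, 223, 255, 255, 254, 242, 235, 238, 198, 160, 140, 138, 138, 140, 142, 146, 145, 142]
```

```bash
python3 - <<'E'
from h import *
c=np.load("w3.npy",allow_pickle=True).item()
T=np.array(c["camera_from_world"]);print("cam",wf(-T[:3,:3].T@T[:3,3]),"fwd",RF.T@T[2,:3])
for n,u,z in [("arm",(300,87),.034),("arm",(300,87),.026),("face low",(350,87),.054),("face low",(350,87),.01),("lip",(345,253),.026),("lipfoot",(345,248),.008),("lipout",(345,261),.026),("railL20",(312,20),.018),("railR20",(382,20),.018),("railL",(313,140),.018),("railR",(377,140),.018)]:
    w=onz("wrist",u,z,c);print(n,np.round(wf(w)*1e3,1))
i=cv2.imread("pics/w3.png")[:270,270:420]
cv2.imwrite("pics/w3c.png",cv2.resize(i,None,fx=2.2,fy=2.2,interpolation=cv2.INTER_CUBIC)[:600])
E
```

```text
cam [0.02365326 0.01972577 0.3700893 ] fwd [-0.27775858  0.00439237 -0.96064087]
arm [62. 40. 34.]
arm [62.9 40.5 26. ]
face low [59.8 -1.9 54. ]
face low [64.9 -4.9 10. ]
lip [-92.   -2.8  26. ]
lipfoot [-92.5  -3.8   8. ]
lipout [-100.5   -3.    26. ]
railL20 [117.7  29.9  18. ]
railR20 [117.8 -30.7  18. ]
railL [17.5 29.3 18. ]
railR [ 17.7 -31.   18. ]
```

View pics/w3c.png

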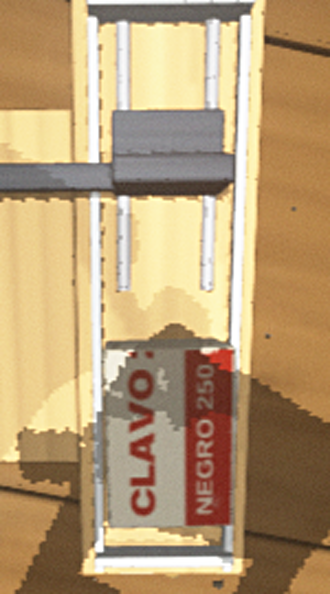

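The zoomed view gives these in my feeder frame:

| Feature | Measured |
|---|---|
| Pusher face, x | 60 mm |
| Rails, y | about ±30 mm |
| Lip, x | about -93 mm |
| Old box centre, x | about -31 mm |
| Old box centre, y | about 0 mm |

All agree with the given sizes, so I go down on the old box.

```bash
python3 - <<'E'
from h import *
plan(fw([-.031,-.0005,.052]),rot(np.array([0,0,-1.]),-LY))
E
```

```text
t 13.65 q [-0.35  0.38  1.72 -0.    1.05  1.04] F [ 2.5 -2.   1. ] world d [ 0.015  -0.0164 -0.1947] | 0.1959
 shift(tool now) [0.0128 0.019  0.1946]  turn deg [-0.03  0.35  0.24] | 0.4  shift(after turn) [0.0117 0.0189 0.1947]
```

Request:
servo_tool --rows '[[[0,0.3,0.2,0.006,0.009,0.035,1],[0,0,0,0.006,0.01,0.035,1],[0,0,0,0,0,0.035,1],[0,0,0,0,0,0.035,1],[0,0,0,0,0,0.03,1],[0,0,0,0,0,0.025,1],[0,0,0,0,0,0,1]]]'

```text
t: 14.23
tcp_pos: [0.512, -0.0777, 0.0467]
tool_rot: [0.996, 0.089, -0.005, -0.004]
force: [-0.2, 0.3, 0.6]
finger_gap: 1.001
gripper_force: 0.0
```

Request:
servo_tool --rows '[[[0,0,0,0,0,0,0],[0,0,0,0,0,0,0],[0,0,0,0,0,0,0],[0,0,0,0,0,0,0]]]' --squeeze 25

```text
t: 14.57
tcp_pos: [0.5163, -0.0798, 0.054]
tool_rot: [0.996, 0.09, 0.002, 0.0]
force: [0.6, -0.5, -1.1]
finger_gap: 0.582
gripper_force: 26.9
```

```bash
python3 st.py; python3 -c "
from h import *
plan(fw([-.0595,-.0005,.052]),rot(np.array([0,0,-1.]),-LY))"
```

```text
[-0.368  0.711  1.833  0.002  0.594  1.021] F tool [0.5 0.6 1.1] [ 0.51634974 -0.07977081  0.05400517] mom 0.007417895972898356 tau6 -0.005979049456072971
t 14.57 q [-0.37  0.71  1.83  0.    0.59  1.02] F [ 0.6 -0.5 -1.1] world d [-0.0258 -0.007  -0.002 ] | 0.0268
 shift(tool now) [-0.0266  0.0023  0.0019]  turn deg [ 0.03 -0.19 -0.15] | 0.2  shift(after turn) [-0.0266  0.0022  0.002 ]
```

Request:
servo_tool --rows '[[[0,0,0,-0.005,0,0,0],[0,0,0,-0.005,0.0005,0,0],[0,0,0,-0.005,0.0005,0,0],[0,0,0,-0.004,0.0005,0,0],[0,0,0,-0.003,0,0,0],[0,0,0,0,0,0,0]]]'

```text
t: 15.07
tcp_pos: [0.4955, -0.0861, 0.0539]
tool_rot: [0.996, 0.09, 0.003, 0.001]
force: [3.8, -0.3, 6.3]
finger_gap: 0.584
gripper_force: 27.6
```

```bash
python3 st.py
```

```text
[-0.395  0.699  1.885  0.002  0.552  0.994] F tool [ 3.7  0.9 -6.2] [ 0.4955123  -0.08606761  0.05393692] mom -0.043459009780009425 tau6 -0.051970366621389985
```

Request:
servo_tool --rows '[[[0,0,0,-0.002,0,0,0],[0,0,0,-0.002,0,0,0],[0,0,0,0,0,0,0]]]'

```text
t: 15.32
tcp_pos: [0.4921, -0.0869, 0.054]
tool_rot: [0.996, 0.09, 0.003, 0.001]
force: [4.2, 0.5, 5.9]
finger_gap: 0.586
gripper_force: 27.6
```

```bash
python3 st.py
```

```text
[-0.399  0.697  1.894  0.003  0.544  0.99 ] F tool [ 4.3  0.2 -5.8] [ 0.49213812 -0.0868608   0.05396388] mom -0.06240443761311986 tau6 -0.05177543149329722
```

Request:
servo_tool --rows '[[[0,0,0,-0.002,0,0,0],[0,0,0,-0.002,0,0,0],[0,0,0,0,0,0,0]]]'

```text
t: 15.57
tcp_pos: [0.4905, -0.0874, 0.0542]
tool_rot: [0.996, 0.089, 0.006, 0.001]
force: [9.2, 4.2, 5.1]
finger_gap: 0.579
gripper_force: 27.2
```

```bash
python3 st.py; python3 -c "
from h import *
print(wf(manip.sense()['tcp_pos']))"
```

```text
[-0.403  0.695  1.901  0.006  0.534  0.985] F tool [ 9.8 -2.5 -5. ] [ 0.49045198 -0.08739326  0.05417788] mom -0.4867177175188462 tau6 -0.12385454960167408
[-0.05973474 -0.00104008  0.05417788]
```

The box met the lip: the force rose and the motion stopped at x≈-60 mm. I release, rise and check.

Request:
servo_tool --rows '[[[0,0,0,0.001,0,0,0.3],[0,0,0,0,0,0,1],[0,0,0,0,0,0,1],[0,0,0,0,0,0,1],[0,0,0,0,0,-0.03,1],[0,0,0,0,0,-0.04,1],[0,0,0,0,0,-0.04,1],[0,0,0,0,0,-0.04,1]]]'

```text
t: 16.23
tcp_pos: [0.4854, -0.086, 0.2031]
tool_rot: [0.996, 0.09, -0.002, -0.001]
force: [-0.0, -0.7, 0.2]
finger_gap: 1.006
gripper_force: 0.0
```

Request:
servo_tool --rows '[[[0,0,0,0.02,0,-0.02,1],[0,0,0,0.0,0,0,1]]]'

```text
t: 16.4
tcp_pos: [0.5116, -0.0841, 0.2275]
tool_rot: [0.996, 0.09, 0.006, 0.002]
force: [2.1, -0.3, -0.2]
finger_gap: 1.002
gripper_force: 0.0
```

```bash
python3 - <<'E'
from h import *
c=manip.camera_info("wrist");i=manip.snapshot("wrist");cv2.imwrite("pics/w4.png",i);np.save("w4.npy",c,allow_pickle=True)
i2=manip.snapshot("scene");cv2.imwrite("pics/s4.png",i2)
P=[fw(p) for p in [[-.025,.025,.068],[-.025,-.025,.068],[-.095,-.025,.068],[-.095,.025,.068]]]
u=proj("wrist",P,c);print(u)
x0,y0=(u.min(0)-25).astype(int);x1,y1=(u.max(0)+45).astype(int);a=i[y0:y1,x0:x1].copy()
h=cv2.cvtColor(a,cv2.COLOR_BGR2HSV)
a=cv2.resize(a,None,fx=3,fy=3,interpolation=cv2.INTER_CUBIC)
a=cv2.polylines(a,[np.int32((u-[x0,y0])*3)],True,(0,255,0),1);cv2.imwrite("pics/w4c.png",a);print(a.shape,x0,y0)
b=i2[170:320,220:410];print("scene",(proj("scene",P)-[220,170])*4)
cv2.imwrite("pics/w4c.png",np.hstack([a,cv2.copyMakeBorder(cv2.resize(b,None,fx=2,fy=2),0,max(0,a.shape[0]-300),0,0,0)[:a.shape[0]]]) if a.shape[0]>=300 else a)
E
```

```text
[[285.72127767 209.36019828]
 [348.22636182 209.12331339]
 [346.87314957 290.3289095 ]
 [288.05056792 290.60278951]]
(453, 399, 3) 260 184
scene [[418.40570047 361.14591371]
 [489.94898745 406.15460239]
 [382.00222995 464.27930397]
 [310.89115914 415.88144596]]
```

View pics/w4c.png

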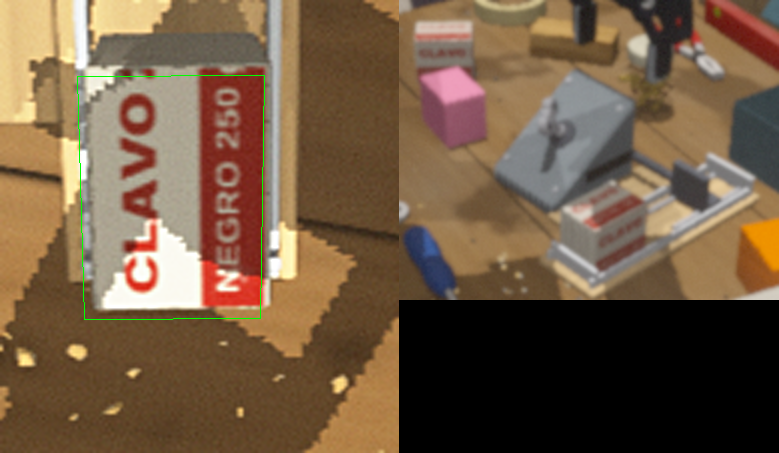

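The old box stands square against the lip (top rear edge at crop row 68, within 3 px of the drawn position). Now I go over to the new box.

```bash
python3 - <<'E'
from h import *
X=np.array([np.cos(np.radians(-28.5)),np.sin(np.radians(-28.5)),0]);Z=np.array([0,0,-1.]);Rm=rot(Z,np.cross(Z,X))
plan([.525,.335,.21],Rm)
from kin import ik
print([np.round(q,2).tolist() for q in ik(np.array([.525,.335,.044]),Rm,12)],[np.round(q,2).tolist() for q in ik(fw([.02,0,.052]),rot(Z,-LY),12)])
E
```

```text
t 16.5 q [-0.38  0.42  1.74  0.    0.98  1.01] F [-0.7  0.4 -0.4] world d [ 0.0187  0.4177 -0.0126] | 0.4183
 shift(tool now) [ 0.0936 -0.4075  0.0128]  turn deg [-4.000e-02 -1.000e-02  3.887e+01] | 38.9  shift(after turn) [-0.1829 -0.376   0.0126]
[[0.39, 0.8, 1.57, -0.0, 0.77, 2.46]] [[-0.32, 0.75, 1.7, 0.0, 0.69, 1.07]]
```

Request:
servo_tool --rows '[[[0,0,0,0.0085,-0.037,0.0,1],[0,0,0,0.0085,-0.037,0.0,1],[0,0,0,0.0085,-0.037,0.0,1],[0,0,0,0.0085,-0.037,0.0,1],[0,0,0,0.0085,-0.037,0.0,1],[0,0,0,0.0085,-0.037,0.0,1],[0,0,0,0.0085,-0.037,0.0,1],[0,0,0,0.0085,-0.037,0.0,1]]]'

```text
t: 17.17
tcp_pos: [0.5175, 0.2215, 0.2196]
tool_rot: [0.996, 0.09, -0.004, 0.0]
force: [0.3, -0.5, -0.2]
finger_gap: 1.001
gripper_force: 0.0
```

Request:
servo_tool --rows '[[[0,0,0,0.0085,-0.037,0.0,1],[0,0,0,0.0085,-0.037,0.0,1],[0,0,0,0.0085,-0.037,0.013,1],[0,0,0,0,0,0,1]]]'

```text
t: 17.5
tcp_pos: [0.5223, 0.3392, 0.2048]
tool_rot: [0.996, 0.093, -0.003, -0.001]
force: [0.0, -1.1, -0.4]
finger_gap: 0.998
gripper_force: 0.0
```

Request:
servo_tool --rows '[[[0,0,6.5,0,0,0,1],[0,0,6.5,0,0,0,1],[0,0,6.5,0,0,0,1],[0,0,6.5,0,0,0,1],[0,0,6.5,0,0,0,1],[0,0,6.4,0,0,0,1],[0,0,0,0,0,0,1],[0,0,0,0,0,0,1]]]'

```text
t: 18.17
tcp_pos: [0.5239, 0.3331, 0.2074]
tool_rot: [0.969, -0.246, -0.002, 0.001]
force: [-0.6, -1.1, -0.8]
finger_gap: 1.001
gripper_force: 0.0
```

```bash
python3 - <<'E'
from h import *
X=np.array([np.cos(np.radians(-28.5)),np.sin(np.radians(-28.5)),0]);Z=np.array([0,0,-1.]);Rm=rot(Z,np.cross(Z,X))
plan([.525,.335,.21],Rm)
c=manip.camera_info("wrist");i=manip.snapshot("wrist");cv2.imwrite("pics/w5.png",i);np.save("w5.npy",c,allow_pickle=True)
ctr=proj("wrist",[.525,.335,.06],c)[0];print(ctr)
x0,y0=int(ctr[0]-70),int(ctr[1]-80);h=cv2.cvtColor(i[y0:y0+160,x0:x0+140],cv2.COLOR_BGR2HSV)
V,S,Hh=h[...,2],h[...,1],h[...,0]
for nm,m in(("bright",(V>165)&(S<70)),("red",(S>130)&((Hh<6)|(Hh>172))&(V>90))):
    k=max(cv2.findContours(m.astype(np.uint8),0,2)[0],key=cv2.contourArea);b=cv2.boxPoints(cv2.minAreaRect(k))+[x0,y0]
    print(nm,m.sum(),np.round(b).tolist(),np.round([onz("wrist",u,.06,c)[:2] for u in b],4).tolist())
for r in (-25,0,25):print("row",r,[tuple(int(v) for v in h[80+r,j]) for j in range(20,124,4)])
for k in (-15,0,10):print("col",k,[tuple(int(v) for v in h[j,70+k]) for j in range(16,150,5)])
E
```

```text
t 18.17 q [0.39 0.57 1.48 0.   1.09 2.45] F [-0.6 -1.1 -0.8] world d [0.0011 0.0019 0.0026] | 0.0034
 shift(tool now) [ 0.     -0.0022 -0.0026]  turn deg [0.2  0.22 0.07] | 0.3  shift(after turn) [ 0.     -0.0022 -0.0026]
[316.22628362 226.73923125]
bright 1074 [[287.0, 232.0], [324.0, 232.0], [324.0, 266.0], [287.0, 266.0]] [[0.5322, 0.357], [0.5184, 0.3317], [0.4936, 0.3451], [0.5077, 0.3711]]
red 1801 [[327.0, 265.0], [327.0, 181.0], [349.0, 181.0], [349.0, 265.0]] [[0.4932, 0.3426], [0.5521, 0.311], [0.5443, 0.2965], [0.4848, 0.3271]]
row -25 [(18, 129, 75), (15, 119, 79), (17, 128, 82), (14, 134, 78), (15, 118, 80), (18, 60, 107), (20, 44, 150), (20, 42, 145), (16, 53, 143), (4, 195, 106), (3, 183, 110), (9, 87, 132), (23, 40, 145), (21, 37, 143), (21, 40, 146), (10, 82, 128), (3, 189, 108), (8, 77, 136), (4, 120, 125), (2, 188, 106), (2, 185, 110), (8, 72, 134), (16, 147, 97), (16, 150, 100), (17, 150, 95), (17, 135, 104)]
row 0 [(15, 124, 193), (16, 132, 187), (16, 125, 187), (17, 123, 181), (17, 124, 160), (18, 125, 153), (20, 40, 148), (23, 40, 148), (11, 64, 136), (5, 204, 
[... 1195 characters left out ...]
16, 32, 150), (23, 42, 147), (20, 40, 146), (24, 34, 142), (22, 44, 146), (17, 35, 151), (23, 41, 149), (21, 45, 147), (24, 36, 143), (23, 39, 144), (23, 39, 151), (20, 40, 140), (24, 10, 251), (13, 133, 142), (14, 155, 82), (15, 149, 139), (15, 149, 151), (15, 147, 144), (16, 148, 148)]
col 10 [(15, 130, 90), (14, 134, 84), (28, 44, 109), (20, 41, 113), (8, 81, 179), (10, 83, 182), (11, 84, 177), (13, 86, 130), (8, 80, 128), (12, 79, 126), (10, 76, 131), (11, 81, 133), (9, 76, 127), (10, 79, 132), (9, 78, 137), (12, 72, 131), (12, 79, 132), (11, 77, 140), (12, 88, 130), (10, 79, 138), (12, 79, 142), (17, 139, 86), (15, 152, 136), (14, 137, 151), (14, 145, 142), (9, 133, 138), (8, 224, 232)]
```

Measured numerically, the new box's top spans px (287–350, 180–266). That is 50 × about 68 mm, centred at (0.526, 0.3335) with its length at -27 to -28°, almost directly below the tool. I go down and grip.

Request:
servo_tool --rows '[[[0,0,-0.5,0.0015,0,0.033,1],[0,0,0,0,0,0.035,1],[0,0,0,0,0,0.035,1],[0,0,0,0,0,0.03,1],[0,0,0,0,0,0.02,1],[0,0,0,0,0,0.01,1],[0,0,0,0,0,0,1]]]'

```text
t: 18.8
tcp_pos: [0.5248, 0.3328, 0.0437]
tool_rot: [0.97, -0.242, -0.003, 0.001]
force: [-0.2, 0.1, 1.6]
finger_gap: 1.0
gripper_force: 0.0
```

Request:
servo_tool --rows '[[[0,0,0,0,0,0,0],[0,0,0,0,0,0,0],[0,0,0,0,0,0,0],[0,0,0,0,0,0,0]]]' --squeeze 45

```text
t: 19.13
tcp_pos: [0.5278, 0.3342, 0.0488]
tool_rot: [0.97, -0.242, 0.001, -0.001]
force: [-0.7, -0.7, 4.6]
finger_gap: 0.573
gripper_force: 49.2
```

```bash
python3 st.py
```

```text
[3.850e-01 7.960e-01 1.568e+00 1.000e-03 7.750e-01 2.445e+00] F tool [-0.3  0.9 -4.6] [0.52780035 0.33417692 0.04875067] mom 0.12282020149955186 tau6 0.002480364273651503
```

Request:
servo_tool --rows '[[[0,0,0,0,0,-0.01,0],[0,0,0,0,0,-0.02,0],[0,0,0,0,0,-0.03,0],[0,0,0,0,0,-0.03,0],[0,0,0,0,0,-0.03,0],[0,0,0,0,0,-0.02,0],[0,0,0,0,0,0,0]]]'

```text
t: 19.72
tcp_pos: [0.5295, 0.3351, 0.1927]
tool_rot: [0.97, -0.242, 0.004, -0.004]
force: [0.7, 1.2, -1.2]
finger_gap: 0.58
gripper_force: 48.4
```

```bash
python3 st.py; python3 -c "
from h import *
plan(fw([.021,-.0005,.18]),rot(np.array([0,0,-1.]),-LY))"
```

```text
[3.860e-01 5.920e-01 1.492e+00 1.000e-03 1.046e+00 2.445e+00] F tool [ 0.1 -1.4  1.2] [0.52945656 0.33509431 0.19273509] mom -0.0118051782579105 tau6 -0.000167244274962286
t 19.72 q [0.39 0.59 1.49 0.   1.05 2.45] F [ 0.7  1.2 -1.2] world d [ 0.0403 -0.4073 -0.0127] | 0.4094
 shift(tool now) [0.227  0.3406 0.0109]  turn deg [ -0.41  -0.54 -38.53] | 38.5  shift(after turn) [-0.0345  0.4078  0.0127]
```

Request:
servo_tool --rows '[[[0,0,0,0.008,0.0126,0,0],[0,0,0,0.0162,0.0243,0,0],[0,0,-3,0.0162,0.0243,0,0],[0,0,0,0.0175,0.0234,0,0],[0,0,0,0.0175,0.0234,0,0],[0,0,0,0.0175,0.0234,0,0],[0,0,0,0.0175,0.0234,0,0],[0,0,0,0.0175,0.0234,0,0]]]'

```text
t: 20.38
tcp_pos: [0.5615, 0.1156, 0.1844]
tool_rot: [0.976, -0.217, -0.002, 0.0]
force: [1.1, -0.3, -2.7]
finger_gap: 0.576
gripper_force: 48.3
```

Request:
servo_tool --rows '[[[0,0,0,0.0175,0.0234,0,0],[0,0,0,0.0175,0.0234,0,0],[0,0,0,0.0175,0.0234,0,0],[0,0,0,0.0175,0.0234,0,0],[0,0,0,0.0175,0.0234,0,0],[0,0,0,0.008,0.012,0,0],[0,0,0,0,0,0,0]]]'

```text
t: 20.97
tcp_pos: [0.5947, -0.0434, 0.1846]
tool_rot: [0.976, -0.219, -0.001, 0.0]
force: [-0.5, 0.1, -3.7]
finger_gap: 0.581
gripper_force: 48.2
```

Request:
servo_tool --rows '[[[0,0,-4,0,0,0,0],[0,0,-6,0,0,0,0],[0,0,-6,0,0,0,0],[0,0,-6,0,0,0,0],[0,0,-6,0,0,0,0],[0,0,-5,0,0,0,0],[0,0,-2.5,0,0,0,0],[0,0,0,0,0,0,0]]]'

```text
t: 21.63
tcp_pos: [0.5936, -0.0382, 0.1851]
tool_rot: [0.996, 0.092, -0.002, -0.001]
force: [0.3, 0.3, -3.3]
finger_gap: 0.583
gripper_force: 48.2
```

```bash
python3 st.py; python3 -c "
from h import *
plan(fw([.020,-.0005,.10]),rot(np.array([0,0,-1.]),-LY))"
```

```text
[-0.253  0.569  1.57   0.002  1.007  1.133] F tool [ 0.4 -0.2  3.3] [ 0.59357922 -0.03816557  0.18507445] mom -0.004224995120580357 tau6 -0.2751441579312086
t 21.63 q [-0.25  0.57  1.57  0.    1.01  1.13] F [ 0.3  0.3 -3.3] world d [-0.0248 -0.0342 -0.0851] | 0.095
 shift(tool now) [-0.0304  0.0293  0.0851]  turn deg [-0.18  0.18  0.04] | 0.3  shift(after turn) [-0.0306  0.0291  0.0851]
```

Request:
servo_tool --rows '[[[0,0,0,-0.01,0.01,0,0],[0,0,0,-0.01,0.01,0,0],[0,0,0,-0.0105,0.0092,0.01,0],[0,0,0,0,0,0.02,0],[0,0,0,0,0,0.02,0],[0,0,0,0,0,0.01,0],[0,0,0,0,0,0,0],[0,0,0,0,0,0,0]]]'

```text
t: 22.3
tcp_pos: [0.5698, -0.074, 0.1259]
tool_rot: [0.996, 0.091, -0.001, -0.001]
force: [-0.4, 0.0, -3.8]
finger_gap: 0.577
gripper_force: 48.1
```

```bash
python3 st.py; python3 - <<'E'
from h import *
plan(fw([.020,-.0007,.058]),rot(np.array([0,0,-1.]),-LY))
c=manip.camera_info("wrist");i=manip.snapshot("wrist");cv2.imwrite("pics/w6.png",i)
tz=manip.sense()["tcp_pos"][2]+.0112
u=proj("wrist",[fw([.019+dx,y,tz]) for dx in(-.035,.035) for y in(0,.025,-.025)],c);print(np.round(u,1).tolist())
uo=proj("wrist",[fw([-.0225,0,.068]),fw([.06,0,.054])],c);print("old rear top, pusher top",uo)
k=int(u[0,0]);g=cv2.cvtColor(i,cv2.COLOR_BGR2HSV)
for col in(k-10,k+5):print(col,[(r,*map(int,g[r,col])) for r in range(max(0,int(u[3,1])-24),min(479,int(uo[0,1])+16),4)])
E
```

```text
[-3.240e-01  6.310e-01  1.665e+00  1.000e-03  8.470e-01  1.065e+00] F tool [-0.4 -0.1  3.8] [ 0.56982362 -0.07404072  0.12590075] mom 0.04153008625792139 tau6 -1.3798645852602931e-05
t 22.3 q [-0.32  0.63  1.67  0.    0.85  1.06] F [-0.4  0.  -3.8] world d [-0.001   0.0015 -0.0679] | 0.0679
 shift(tool now) [-0.0006 -0.0015  0.0679]  turn deg [-0.11  0.08 -0.09] | 0.2  shift(after turn) [-0.0007 -0.0017  0.0679]
[[312.7, 422.9], [246.6, 422.9], [378.9, 423.0], [310.9, 245.8], [234.1, 245.9], [387.8, 245.7]]
old rear top, pusher top [[315.92019112 338.24970186]
 [315.45050676 190.04160059]]
302 [(221, 23, 42, 110), (225, 23, 42, 104), (229, 23, 54, 109), (233, 13, 48, 111), (237, 24, 41, 117), (241, 21, 36, 112), (245, 21, 35, 124), (249, 6, 102, 123), (253, 6, 105, 119), (257, 22, 33, 140), (261, 22, 42, 140), (265, 21, 44, 139), (269, 27, 40, 140), (273, 23, 38, 133), (277, 6, 112, 121), (281, 4, 146, 105), (285, 3, 146, 108), (289, 7, 125, 116), (293, 20, 43, 138), (297, 25, 43, 135), (301, 23, 37, 137), (305, 22, 36, 134), (309, 11, 71, 122), (313, 2, 160, 105), (317, 3, 174, 101)
[... 163 characters left out ...]
3, 7, 99, 121)]
317 [(221, 17, 42, 108), (225, 24, 38, 108), (229, 16, 39, 111), (233, 21, 39, 112), (237, 26, 48, 107), (241, 20, 47, 109), (245, 25, 38, 120), (249, 19, 38, 141), (253, 20, 41, 138), (257, 20, 33, 138), (261, 23, 37, 137), (265, 21, 36, 136), (269, 23, 42, 133), (273, 19, 41, 138), (277, 26, 38, 136), (281, 18, 40, 141), (285, 26, 38, 142), (289, 25, 40, 141), (293, 22, 41, 138), (297, 25, 43, 138), (301, 24, 35, 139), (305, 23, 39, 139), (309, 20, 33, 139), (313, 17, 42, 140), (317, 30, 36, 134), (321, 23, 37, 139), (325, 22, 40, 141), (329, 22, 44, 134), (333, 22, 36, 134), (337, 25, 34, 136), (341, 21, 43, 141), (345, 20, 41, 137), (349, 27, 37, 130), (353, 30, 36, 129)]
```

The held box's rear top edge is at row 246, as predicted (245.8), so the x position is right. I lower it.

Request:
servo_tool --rows '[[[0,0,0,-0.0006,-0.0016,0.01,0],[0,0,0,0,0,0.015,0],[0,0,0,0,0,0.015,0],[0,0,0,0,0,0.01,0],[0,0,0,0,0,0.008,0],[0,0,0,0,0,0.004,0],[0,0,0,0,0,0.003,0],[0,0,0,0,0,0,0]]]'

```text
t: 23.02
tcp_pos: [0.5697, -0.0722, 0.061]
tool_rot: [0.996, 0.091, -0.0, -0.001]
force: [-0.1, 1.0, -3.1]
finger_gap: 0.578
gripper_force: 48.3
```

```bash
python3 st.py; python3 -c "
from h import *
plan(fw([.020,-.0007,.0568]),rot(np.array([0,0,-1.]),-LY))"
```

```text
[-3.210e-01  7.360e-01  1.696e+00  1.000e-03  7.110e-01  1.066e+00] F tool [ 0.  -1.   3.1] [ 0.5696762  -0.07224796  0.06102294] mom -0.025261327451440767 tau6 4.963776291333488e-05
t 23.02 q [-0.32  0.74  1.7   0.    0.71  1.07] F [-0.1  1.  -3.1] world d [-0.0009 -0.0003 -0.0042] | 0.0043
 shift(tool now) [-0.0009  0.0001  0.0042]  turn deg [-0.06  0.   -0.04] | 0.1  shift(after turn) [-0.0009  0.0001  0.0042]
```

No contact at 4 mm above the floor, below the rail tops, so the box is inside the channel.

Request:
servo_tool --rows '[[[0,0,0,0,0,0.002,0],[0,0,0,0,0,0.001,0],[0,0,0,0,0,0,0]]]'

```text
t: 23.27
tcp_pos: [0.5698, -0.0723, 0.0585]
tool_rot: [0.996, 0.091, 0.0, -0.0]
force: [-0.1, 1.6, -3.4]
finger_gap: 0.576
gripper_force: 48.3
```

Request:
servo_tool --rows '[[[0,0,0,0,0,0.001,0],[0,0,0,0,0,0.001,0],[0,0,0,0,0,0,0]]]'

```text
t: 23.52
tcp_pos: [0.5699, -0.0724, 0.0568]
tool_rot: [0.996, 0.091, 0.0, -0.0]
force: [-0.2, 1.0, 0.4]
finger_gap: 0.575
gripper_force: 48.5
```

```bash
python3 st.py
```

```text
[-3.210e-01  7.430e-01  1.697e+00  1.000e-03  7.010e-01  1.066e+00] F tool [-0.1 -1.  -0.4] [ 0.56986433 -0.07240293  0.05680309] mom -0.029649105100258036 tau6 0.006880069122416899
```

It touched the floor at exactly the expected height. I release and retreat.

Request:
servo_tool --rows '[[[0,0,0,0,0,0,0.4],[0,0,0,0,0,0,0.9],[0,0,0,0,0,0,0.9],[0,0,0,0,0,0,0.9],[0,0,0,0,0,-0.02,0.9],[0,0,0,0,0,-0.04,0.9],[0,0,0,0,0,-0.04,0.9],[0,0,0,0,0,-0.04,0.9]]]'

```text
t: 24.18
tcp_pos: [0.5691, -0.0723, 0.1974]
tool_rot: [0.996, 0.091, -0.001, -0.001]
force: [0.9, -0.4, 0.2]
finger_gap: 0.95
gripper_force: 0.0
```

Request:
servo_tool --rows '[[[0,0,0,0,0,-0.02,0.9],[0,0,0,0,0,0,0.9],[0,0,0,0,0,0,0.9],[0,0,0,0,0,0,0.9]]]'

```text
t: 24.52
tcp_pos: [0.5687, -0.0721, 0.2154]
tool_rot: [0.996, 0.091, -0.001, -0.001]
force: [-0.5, 0.8, -1.2]
finger_gap: 0.956
gripper_force: 0.0
```

```bash
python3 st.py; python3 - <<'E'
from h import *
c=manip.camera_info("wrist");i=manip.snapshot("wrist");cv2.imwrite("pics/w7.png",i);g=cv2.cvtColor(i,cv2.COLOR_BGR2HSV)
P={"new rear":[.054,0,.068],"new front":[-.016,0,.068],"old rear":[-.0225,0,.068],"newL":[.019,.025,.068],"newR":[.019,-.025,.068],"pusher":[.06,0,.054]}
U={k:proj("wrist",fw(v),c)[0] for k,v in P.items()};print({k:np.round(v).tolist() for k,v in U.items()})
k=int(U["new rear"][0])
for col in(k-18,k-3):print(col,[(r,*map(int,g[r,col])) for r in list(range(int(U["new rear"][1])-10,int(U["new rear"][1])+11,2))+list(range(int(U["new front"][1])-10,int(U["old rear"][1])+12,2))])
for dr in(-25,25):
    r=int(U["newL"][1])+dr;print(r,[(q,*map(int,g[r,q])) for q in list(range(int(U["newL"][0])-8,int(U["newL"][0])+9,2))+list(range(int(U["newR"][0])-8,int(U["newR"][0])+9,2))])
E
```

```text
[-3.220e-01  5.020e-01  1.599e+00  1.000e-03  1.043e+00  1.067e+00] F tool [-0.4 -0.8  1.2] [ 0.56867759 -0.07214693  0.21536542] mom 0.04890759834214306 tau6 9.40665358939441e-06
{'new rear': [320.0, 182.0], 'new front': [320.0, 270.0], 'old rear': [320.0, 277.0], 'newL': [288.0, 228.0], 'newR': [353.0, 228.0], 'pusher': [320.0, 172.0]}
302 [(172, 30, 2, 166), (174, 14, 17, 170), (176, 14, 49, 109), (178, 21, 53, 92), (180, 20, 50, 107), (182, 22, 39, 176), (184, 8, 96, 224), (186, 29, 23, 238), (188, 24, 20, 238), (190, 23, 19, 239), (192, 25, 20, 240), (259, 14, 64, 163), (261, 18, 42, 176), (263, 22, 40, 172), (265, 22, 37, 171), (267, 23, 42, 178), (269, 20, 51, 119), (271, 21, 52, 93), (273, 15, 67, 99), (275, 16, 54, 114), (277, 22, 41, 179), (279, 30, 6, 255), (281, 27, 9, 255), (283, 30, 10, 252), (285, 24, 10, 252), (287, 27, 10, 251)]
317 [(172, 22, 93, 248), (174, 18, 87, 141), (176, 21, 44, 98), (178, 18, 47, 92), (180, 20, 47, 97), (182, 20, 46, 112), (184, 21, 42, 127), (186, 22, 44, 127), (188, 14, 39, 123), (190, 17, 43, 125), (192, 25, 41, 119), (259, 21, 40, 180), 
[... 306 characters left out ...]
2, 21, 97, 245), (284, 18, 116, 225), (286, 22, 45, 242), (288, 105, 2, 250), (290, 22, 30, 212), (292, 26, 23, 238), (294, 22, 20, 240), (296, 24, 21, 239), (344, 6, 137, 108), (346, 4, 191, 88), (348, 4, 178, 89), (350, 5, 200, 84), (352, 4, 185, 87), (354, 21, 47, 108), (356, 9, 20, 164), (358, 18, 124, 166), (360, 18, 120, 178)]
252 [(280, 23, 96, 247), (282, 18, 115, 213), (284, 24, 82, 252), (286, 25, 77, 255), (288, 16, 93, 168), (290, 27, 19, 123), (292, 17, 44, 163), (294, 21, 42, 175), (296, 21, 34, 172), (344, 3, 187, 127), (346, 3, 185, 131), (348, 4, 193, 124), (350, 4, 213, 122), (352, 7, 91, 145), (354, 23, 7, 144), (356, 19, 23, 157), (358, 17, 126, 164), (360, 19, 122, 170)]
```

All the edges fall within 1–2 px of prediction: new box rear 182, front 269, old box rear 276, sides 289–353. Handing in.

```bash
python3 -c "
from station import manip
print(manip.sign_off())"
```

```text
the job is handed in; nothing more can be done
None
```

I handed in the job at about 24.5 s with everything in place by my own measurements (the hand-in gave no verdict): key wound to its stop, old box against the lip, new box flat in the channel behind it, and the jar, tape measure and wooden block never touched.

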